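# Load the inlaid sleeves into the indexing fixture and bring up its tailstock

## Robot

A 6-joint arm with a two-finger parallel gripper is mounted at the origin on the work surface. World frame = base frame: x ahead of the robot, y to its left, z up, the work surface at z = 0. Lengths are in m, angles in degrees, forces in N, time in s.
With the tool pointing down it reaches from about 0.425 to 1.125 m from the base axis. Payload 14.9 kg.
Tool frame: the origin (TCP) lies between the finger pads; the fingertips stand 17 mm ahead of it and the grasp point (between the pads) lies 2 mm behind it (tip_reach is the z of the fingertips in the tool frame, in m); z points along the fingers, y is the line along which they close (so a half turn about z gives the same grasp; the last joint's range is limited). The gripper opens to 91 mm and grips with 3 to 60 N. Pads are 32 mm wide; open, the fingers measure 118 mm over their backs; the gripper's body (76 mm by 178 mm) begins 60 mm behind the grasp point.
Start: joints at [-77.309, 21.709, 99.362, -0, 58.929, -1.908], TCP at [0.176, -0.677, 0.231] pointing down, gripper open.
Joint ranges: [-158.91, 158.91], [-42.39, 125.64], [0.06, 152.35], [-60.88, 240.88], [17.5, 164.5], [-176.32, 176.32]. Speed limits (degrees/s): [108.29, 108.29, 136.94, 180, 180, 180].

## Interface

Orientations are given as a 3x3 rotation matrix whose columns are the frame's x, y, z axes.
In Python, from bench import * gives the robot as it stands.
- The arm moves only by the tool servo_tool, never from a script. Its argument "increments" is a list that holds one entry, the list of rows, each a list of 6 numbers: the shift along the tool's x, y, z in m, then the turn, a rotation vector about the tool's x, y, z in degrees. In form: [[[dx, dy, dz, ax, ay, az], ...]]. A call has exactly 5 rows; each row is the pose to reach, as a shift and turn from the pose commanded when the call began, along the tool's axes at that moment; what a row does not reach only later rows make up. A row lasts 1/8 s, in which the tool goes at most 62.5 mm and 10.7 degrees, less where a joint would pass 70% of its speed; a pose out of reach is approached as far as the arm can. A call with a gripper value outside its range is refused whole. "fingers" is the finger opening in m, from 0 to 0.0912, set as the call begins (left out, the last holds). The fingers move at their own pace and stop on an object; "grip_force" is the grip in N (left out, the last holds). Time passes only in rows, so rows that repeat a pose let the fingers close, or fill a call up. It gives the time, the measured TCP pose, the force, the opening and the grip force at its end, in the units of the state.
- observe(): the state, without advancing time (a new reading comes with each control period).
- read_camera(name): name is "scene" or "top" or "wrist"; returns a dict with "img" (480x640x3 uint8, blue, green, red), "depth" (480x640 float32, m along the optical axis (not along the pixel's ray), 0 where there is no reading), "vfov" (degrees; the focal length in pixels is half the picture's height over the tangent of half this angle, whatever the lens; pixels are square), "cx", "cy" (the principal point, pixels), "k1" (the pictures are not rectified: a ray, as slopes to the right and down, at radius r is drawn at 1 + k1 r^2 times it, then the intrinsics apply), "position" and "orientation" of the camera in the world; the wrist camera has in their place "hand_eye" (4x4, takes a point from camera to tool coordinates, whose origin is the TCP and whose axes are the flange's). Camera axes: x right, y down, z forward; pixel columns grow to the right and rows downward; lengths in m; the calibration is good to about 2 mm. A picture is of the moment at which its call begins: read the wrist's pose just before it.
- sign_off(): hands the job in; it is judged then, once.
The state is a dict: "t": time; "joint_positions": joint angles; "qvel": joint speeds; "effort": joint torques, N m; "tool_pos": TCP position; "ee_rot": TCP orientation; "ft_force": force on the tool from outside, world axes, zero at the start; "wrist_torque": the same for the moment, N m; "gripper_width": finger opening in m; "gripper_force": force on a finger pad.
Only numpy, scipy, OpenCV 4.12 (cv2) and the standard library are available. Lean on these libraries where they do the work, as an engineer would, in place of code of your own. Each camera call takes 0.05 s, during which the arm holds its last target. There are 200 camera calls.

## Task

Load the indexing fixture for grinding: first wind the tailstock quill back with its handwheel until the ring mark next to its nose is level with the mouth of the barrel, so that a sleeve can pass. Then put every turquoise-inlaid copper sleeve onto the mandrel, the one or two that hang on the stake arm and the one lying on the leather, one behind the other, with the first right up against the shoulder and no gap between them. Last, wind the quill out again to its middle ring mark if there are three sleeves, or to its rear ring mark if there are two, so that its nose just closes up to the stack, and leave the copper bowl and dish where they stand.

Things in the scene. Friction and masses are not known exactly. Their poses are not given: they have to be found in the camera images.
- fixture: Indexing fixture, fixed: iron base plate 545 x 130 x 20 mm, green headstock (84 mm wide, 150 mm high, its face 40 mm behind the shoulder) at its +y end, green tailstock barrel (84 mm across) and handwheel at its -y end. Own +y runs along the common axis of mandrel, quill and wheel, from handwheel to headstock; +z up. Origin on the bench under that level axis, which is 110 mm above the bench.
- shoulder (a point): Centre of the shoulder face (68 mm flange) on the mandrel's axis. The steel mandrel, 44 mm in diameter, stands out from it 148 mm along the fixture's -y, its last 10 mm tapering to 32 mm. Sleeves go on over the free end and along +y until they meet the shoulder or the sleeve before. Axes as the fixture's.
- mandrel_tip (a point): Centre of the free end of the mandrel, on the axis, 148 mm from the shoulder.
- barrel_mouth (a point): Centre of the barrel's mouth, on the axis, 225 mm from the shoulder. The edge of this mouth is the index against which the quill's ring marks are read.
- quill_nose (a point): Centre of the quill's front face, on the axis; moves with it. Steel tube, 60 mm outside, 49 mm inside (the mandrel can enter it). Three black rings: 5 mm from the nose (open), 74 mm (middle: three sleeves), 124 mm (rear: two sleeves). With a ring level with the barrel mouth the quill stands out by that length; the nose is then 1 mm from the last of the three or two loaded sleeves.
- quill (a joint): How far the quill stands out of the barrel, in m: 0 nose level with the barrel mouth, 0.131 at its stop; grows towards the mandrel (+y of the fixture). It moves 25 mm per turn of the handwheel, only by the handwheel, and stays where it is left.
- wheel (a joint): Angle of the handwheel in rad: 2 pi for each 25 mm of quill. It grows (quill comes out) as the wheel turns clockwise seen from the handwheel end, looking along +y of the fixture; the crank handle is at the top at 0, 2 pi, 4 pi and so on. Needs about 2 to 4 N at the handle.
- hub (a point): Point on the handwheel's axis level with the grip point of the crank handle, 468 mm from the shoulder, 110 mm above the bench; does not move. The wheel's disc (120 mm across, 12 mm thick) has its outer face 54 mm from this point towards the barrel.
- crank_grip (a point): Grip point of the crank handle, on its axis: a black round handle, 20 mm in diameter and 92 mm long (42 mm of it beyond this point, away from the wheel), parallel to the wheel's axis and 46 mm from it, standing out from the wheel's outer face. It spins freely on its pin, so it can be pinched (firmly, 40 N or more) and led round the circle without turning the gripper.
- stake: Coppersmith's stake, fixed: a square steel post in a wooden block (100 mm square, 70 mm high), from which a level round arm, 40 mm in diameter, stands out 170 mm from the post's axis along the stake's own -x, its axis 160 mm above the bench (top of the post 182 mm). Origin on the bench under the post.
- stake_tip (a point): Centre of the open end of the stake arm, on the arm's axis.
- stake_root (a point): Centre of the stake arm where it meets its collar at the post, 145 mm from the tip, on the axis.
- sleeve_a: Square copper sleeve, turquoise inlay: an open square tube 60 x 60 mm outside, 50 mm long, with a square bore 50 x 50 mm; 0.45 kg. Origin at its centre, own x along the bore. Hangs on the stake arm near the post, if present. A hanging sleeve rests with a bore flat on the bar: centre 5 mm below the stake arm's axis (3 mm on the mandrel), two outer sides upright.
- sleeve_b: Another such sleeve, hanging on the stake arm in front of sleeve_a's place, nearer to the open end, if present. One or both of sleeve_a and sleeve_b are there.
- sleeve_c: Another such sleeve, always present, lying on one of its sides on the leather in front of the fixture, bore level, centre 30 mm above the bench.
- bowl: Bystander: upturned copper bowl, 114 mm across, 66 mm high; origin under its centre. Must not be moved.
- dish: Bystander: small copper dish, 90 mm across, 35 mm high; origin under its centre. Must not be moved.
Things that resemble listed ones, but are neither listed nor needed, are in the scene too. What is shaped like the sleeve_c but green is not meant. What is shaped like the sleeve_b but blue is not meant.

How it is judged:
By the outcome, as a careful person would: the job done as asked, in the order asked, and still so for the second after the job is handed in, with the robot touching nothing.
Of sleeve_a, sleeve_b only 1 to 2 are there at a start; the rules pass over those that are not, and their reading is None.
At some moment in a run one of sleeve_c may be knocked a few centimetres aside while the robot is not near it.
It also fails if it takes over 200 s, if anything falls off the work surface, if the arm or the gripper's body presses on something with over 40 N, if the wrist force passes 120 N, or if a joint passes its speed limit or range.

## Working session

There is one attempt and no reset: what is moved stays moved. The work goes in short steps, Python scripts to look and compute and a tool call to move; the robot and the scene stay as the last step left them, time stands still between calls to the robot, and variables do not carry over. Pictures are saved under pics/ and viewed, at most 14 in all, crops included, and the job is handed in when it is done.

Besides the shell and the picture viewer there is one more tool, called after ">>>" as name(argument=value, ...) on one line, values as JSON. servo_tool: Moves the arm, as the interface text tells. Its arguments: {"type":"object","properties":{"increments":{"type":"array"},"fingers":{"type":"number"},"grip_force":{"type":"number"}},"required":["increments"]}

```bash
ls; mkdir -p pics; cat > h.py <<'E'
from bench import *
import numpy as np, cv2
def cam(n):
    s=observe(); c=read_camera(n)
    if 'hand_eye' in c:
        T=np.eye(4);T[:3,:3]=np.array(s['ee_rot']);T[:3,3]=s['tool_pos']
        W=T@np.array(c['hand_eye']); c['R'],c['p']=W[:3,:3],W[:3,3]
    else: c['R'],c['p']=np.array(c['orientation']),np.array(c['position'])
    h=c['img'].shape[0]; c['f']=h/2/np.tan(np.radians(c['vfov'])/2)
    return c
def ray(c,u,v):
    d=np.array([(u-c['cx'])/c['f'],(v-c['cy'])/c['f']]);s=d.copy()
    for _ in range(20): s=d/(1+c['k1']*(s@s))
    return c['R']@np.array([s[0],s[1],1.])
def onz(c,u,v,z):
    r=ray(c,u,v); return c['p']+r*(z-c['p'][2])/r[2]
def dep(c,u,v,k=2):
    u,v=int(u),int(v);D=c['depth'][v-k:v+k+1,u-k:u+k+1];D=D[D>0]
    return c['p']+ray(c,u,v)*np.median(D)
def proj(c,P):
    q=c['R'].T@(np.array(P)-c['p']);s=q[:2]/q[2];s=s*(1+c['k1']*(s@s))
    return s*c['f']+[c['cx'],c['cy']]
E
python3 - <<'E'
from h import *
for n in ['scene','top']:
    c=cam(n); cv2.imwrite(f'pics/{n}0.png',c['img']); print(n,c['p'],c['R'].round(3).tolist(),c['f'],c['k1'])
s=observe();print(s)
E
```

```text
pics
scene [ 1.20470107 -0.25473283  1.0625826 ] [[0.362, 0.74, -0.567], [0.932, -0.278, 0.232], [0.014, -0.612, -0.791]] 570.9181844029654 -0.10860576854183542
top [0.35675409 0.04558019 1.71031741] [[-0.012, -0.995, 0.102], [-1.0, 0.011, -0.002], [0.001, -0.102, -0.995]] 621.4144231645404 -0.11768973327320925
{'t': 0.1, 'joint_positions': array([-7.73098349e+01,  2.17371678e+01,  9.93909591e+01, -5.12712321e-05,
        5.89289070e+01, -1.90737584e+00]), 'qvel': array([ 0.11138794, -0.05061454, -0.0893989 , -0.08495308, -0.04881105,
        0.08189555]), 'effort': array([ 3.10686175e-06, -7.65038824e+01, -4.35295737e+01,  6.51622284e-02,
        3.98269237e-02, -2.15403350e-05]), 'tool_pos': array([ 0.17634814, -0.6770821 ,  0.23034488]), 'ee_rot': array([[ 9.67719875e-01,  2.52028163e-01, -2.19422204e-04],
       [ 2.52028256e-01, -9.67719389e-01,  9.70943948e-04],
       [ 3.23660984e-05, -9.94902351e-04, -9.99999505e-01]]), 'ft_force': array([-0.70072634,  0.0972071 ,  0.2614689 ]), 'wrist_torque': array([-0.03429057, -0.0292477 , -0.01023926]), 'gripper_force': 0.0, 'gripper_width': 0.09123891096311607}
```

View pics/scene0.png

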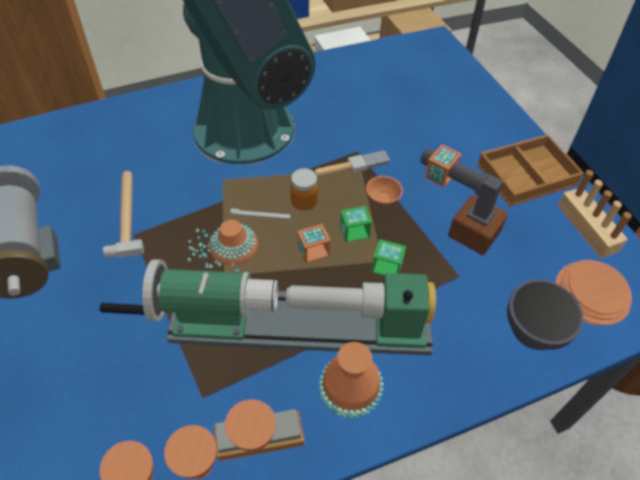

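View pics/top0.png

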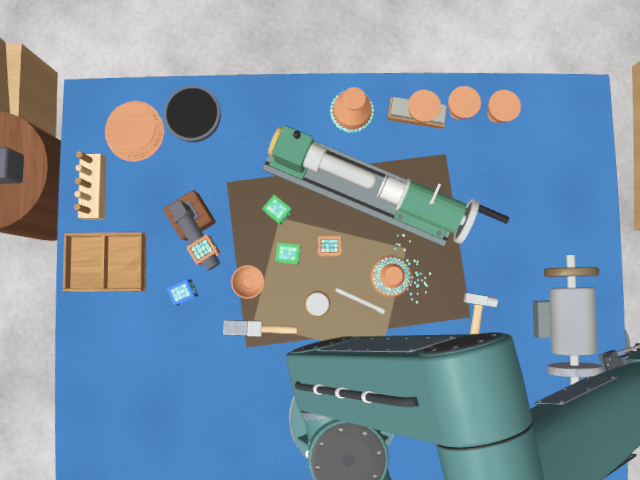

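Scene: copper sleeve on the stake arm at scene (443,165) / top (202,249). A copper sleeve lies on the leather at scene (314,240) / top (329,245). Green ones are at top (276,208) and (288,253), a blue one at top (181,292). The crank handle is at top (495,214).

```bash
python3 - <<'E'
from h import *
c=cam('top'); s=cam('scene')
def cloud(c,x0,x1,y0,y1):
    out=[]
    for v in range(y0,y1):
        for u in range(x0,x1):
            if c['depth'][v,u]>0: out.append(np.r_[c['p']+ray(c,u,v)*c['depth'][v,u],u,v])
    return np.array(out)
P=cloud(c,255,520,110,260)
m=P[(P[:,2]>.122)&(P[:,2]<.142)]
print('zmax',np.percentile(P[:,2],[50,90,99]))
# mandrel region px
mm=m[(m[:,3]>328)&(m[:,3]<370)]
print(len(mm), mm[:,2].max())
vx,vy,x0,y0=cv2.fitLine(mm[:,:2].astype(np.float32),cv2.DIST_HUBER,0,.001,.001).ravel();print('mandrel axis',vx,vy,x0,y0,np.degrees(np.arctan2(vy,vx)))
for n,u,v in [('mandrel base',328,163),('mandrel tip',370,180),('quill',392,188),('barrel',425,205),('head',290,150),('handle',490,213),('handle end',507,219),('stakepost',180,207),('sleeveS',202,249),('sleeveC',329,245),('bluе',181,292),('plate',340,187)]:
    print(n,dep(c,u,v,1).round(4))
# big montage
a=cv2.resize(c['img'][115:265,255:525],None,fx=2.9,fy=2.9,interpolation=cv2.INTER_CUBIC)[:,:780]
b=cv2.resize(s['img'][130:260,400:530],(390,390),interpolation=cv2.INTER_CUBIC)
d=cv2.resize(c['img'][180:310,155:285],(390,390),interpolation=cv2.INTER_CUBIC)
M=np.zeros((435+0,780,3),np.uint8);M=a[:435]
cv2.imwrite('pics/fix.png',M)
e=cv2.resize(s['img'][200:280,285:415],(390,240),interpolation=cv2.INTER_CUBIC)
cv2.imwrite('pics/stk.png',np.hstack([b,d]))
E
```

```text
zmax [0.00308316 0.13392819 0.15601309]
758 0.14198813848761827
mandrel axis 0.9999429 0.010686282 0.69178534 -0.026243169 0.61229044
mandrel base [0.6742 0.0308 0.1323]
mandrel tip [ 0.6295 -0.0772  0.1266]
quill [ 0.6059 -0.1322  0.14  ]
barrel [ 0.5598 -0.2142  0.1499]
head [0.7058 0.1278 0.1491]
handle [ 0.5413 -0.3895  0.1178]
handle end [ 0.525  -0.4337  0.1187]
stakepost [0.5578 0.4018 0.1818]
sleeveS [0.4522 0.3449 0.1847]
sleeveC [0.467  0.0302 0.0606]
bluе [0.3459 0.4254 0.0592]
plate [ 0.6294 -0.0025  0.0186]
```

View pics/fix.png

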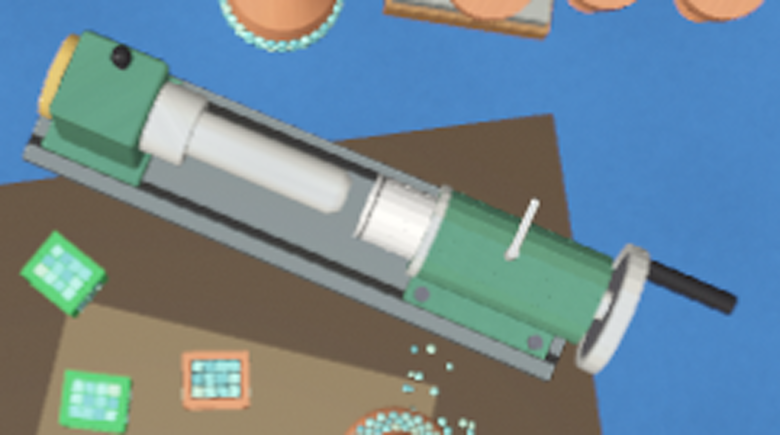

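View pics/stk.png

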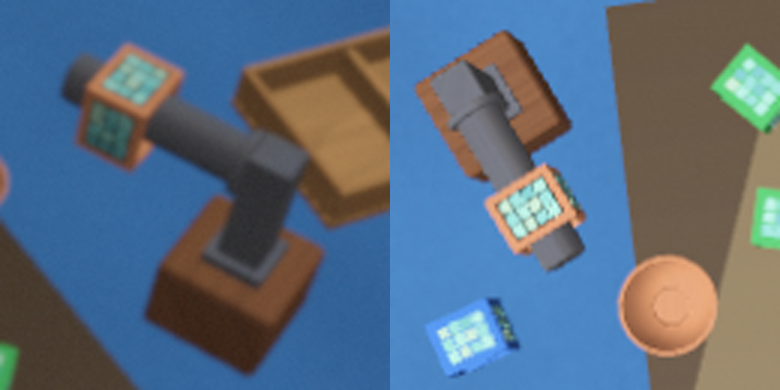

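One hanging sleeve only (between mid-arm and tip), so two copper sleeves in all: that one and the copper one on the leather. The green and blue ones are decoys. Next, fit the axis.

```bash
cat >> h.py <<'E'
def cloud(c,x0,x1,y0,y1,st=1):
    return np.array([np.r_[c['p']+ray(c,u,v)*c['depth'][v,u],u,v] for v in range(y0,y1,st) for u in range(x0,x1,st) if c['depth'][v,u]>0])
E
python3 - <<'E'
from h import *
from scipy.optimize import least_squares
c=cam('top');P=cloud(c,255,520,110,260)
a=np.radians(22.);p0=np.array([.6742,.0308])
ax=np.array([np.sin(a),np.cos(a)])
def sd(P,x0,a):
    d=np.array([np.sin(a),np.cos(a)]);n=np.array([d[1],-d[0]])
    q=P[:,:2]-[x0,0];return q@d,q@n   # along from y~0 point, lateral
x0=p0[0]-np.tan(a)*p0[1]
for it in range(3):
    s,l=sd(P,x0,a)
    M=(abs(l)<.016)&(s>-.06)&(s<.02)&(P[:,2]>.115); B=(abs(l)<.03)&(s>-.30)&(s<-.19)&(P[:,2]>.13)&(P[:,2]<.156)
    def f(q):
        r=[]
        for m,R in((M,.022),(B,.042)):
            _,l=sd(P[m],q[0],q[1]); r.append(np.hypot(l,P[m,2]-.11-q[2])-R)
        return np.concatenate(r)
    o=least_squares(f,[x0,a,0],loss='soft_l1',f_scale=.002); x0,a=o.x[:2]
    print(o.x,np.degrees(a),M.sum(),B.sum(),np.std(f(o.x)))
s,l=sd(P,x0,a)
m=abs(l)<.008
for k in np.arange(-.47,.16,.005):
    q=P[m&(abs(s-k)<.0025)]
    if len(q): print('%.3f:%.3f'%(k,np.median(q[:,2])),end='  ')
H=P[(s<-.33)&(s>-.5)&(P[:,2]>.05)&(abs(l)<.07)]; sh,lh=sd(H,x0,a)
H2=H[sh<-.375];print('\nhandle',np.c_[sd(H2,x0,a)].reshape(2,-1).T if 0 else (np.median(sd(H2,x0,a)[1]),H2[:,2].max(),sh.min(),len(H2)))
E
```

```text
[ 0.66567634  0.41633967 -0.00073884] 23.854505766489098 383 884 0.0031517966523940313
[ 0.6656706   0.41633706 -0.00075231] 23.85435657876823 375 917 0.0031616141142103656
[ 0.66568064  0.41633399 -0.00075445] 23.85418059640868 375 916 0.0031623157115848923
-0.470:-0.001  -0.465:0.000  -0.460:-0.001  -0.455:-0.003  -0.450:-0.001  -0.445:-0.002  -0.440:0.000  -0.435:-0.003  -0.430:0.000  -0.425:-0.001  -0.420:0.001  -0.415:0.001  -0.410:-0.001  -0.405:-0.001  -0.400:0.000  -0.395:0.004  -0.365:0.167  -0.360:0.169  -0.355:0.166  -0.350:0.136  -0.345:0.122  -0.340:0.151  -0.335:0.152  -0.330:0.154  -0.325:0.151  -0.320:0.154  -0.315:0.149  -0.310:0.152  -0.305:0.151  -0.300:0.153  -0.295:0.151  -0.290:0.152  -0.285:0.151  -0.280:0.153  -0.275:0.152  -0.270:0.151  -0.265:0.150  -0.260:0.151  -0.255:0.153  -0.250:0.169  -0.245:0.164  -0.240:0.153  -0.235:0.152  -0.230:0.152  -0.225:0.150  -0.220:0.149  -0.215:0.150  -0.210:0.153  -0.205:0.149  -0.200:0.150  -0.195:0.151  -0.190:0.150  -0.185:0.153  -0.180:0.152  -0.175:0.154  -0.170:0.140  -0.165:0.141  -0.160:0.141  -0.155:0.140  -0.150
[... 242 characters left out ...]
28  -0.060:0.131  -0.055:0.130  -0.050:0.130  -0.045:0.131  -0.040:0.128  -0.035:0.130  -0.030:0.128  -0.025:0.129  -0.020:0.129  -0.015:0.129  -0.010:0.130  -0.005:0.128  0.000:0.133  0.005:0.131  0.010:0.129  0.015:0.131  0.020:0.129  0.025:0.131  0.030:0.132  0.035:0.131  0.040:0.131  0.045:0.131  0.050:0.135  0.055:0.143  0.060:0.143  0.065:0.143  0.070:0.142  0.075:0.143  0.080:0.143  0.085:0.143  0.090:0.145  0.095:0.149  0.100:0.150  0.105:0.152  0.110:0.149  0.115:0.150  0.120:0.150  0.125:0.152  0.130:0.150  0.135:0.151  0.140:0.146  0.145:0.149  0.150:0.149  0.155:0.148  
handle (np.float64(0.04457351933014792), np.float64(0.12563098263422146), np.float64(-0.4594918735380651), 241)
```

>>> servo_tool(increments=[[[0,0,-0.06,0,0,0],[0,0,-0.12,0,0,0],[0,0,-0.18,0,0,0],[0.05,-0.02,-0.21,0,0,-10],[0.1,-0.04,-0.21,0,0,-20]]])

```text
t: 0.88
tool_pos: [0.264, -0.6135, 0.4441]
ee_rot: [[0.821, 0.571, 0.002], [0.571, -0.821, -0.004], [-0.001, 0.004, -1.0]]
ft_force: [0.2, -0.5, -0.1]
gripper_width: 0.0914
gripper_force: 0.0
```

```bash
cat >> h.py <<'E'
A=np.radians(23.85);D=np.array([np.sin(A),np.cos(A),0]);N=np.array([D[1],-D[0],0]);X0=np.array([.6657,0,0]);SH=.0515
def fx(n,s,z): return X0+N*n+D*(SH-s)+[0,0,z]   # lateral, dist from shoulder, height
RF=np.c_[D,N,[0,0,-1]]
from scipy.spatial.transform import Rotation as Ro
def go(P,R=RF):
    o=observe();T=np.array(o['ee_rot']);d=T.T@(np.array(P)-o['tool_pos'])
    print('shift',d.round(4),'rot',Ro.from_matrix(T.T@R).as_rotvec(degrees=True).round(2),'F',np.round(o['ft_force'],1))
E
python3 - <<'E'
from h import *
go(fx(.046,.468,.25)); c=cam('top');P=cloud(c,520,635,240,400,3);print('grinder max z',np.percentile(P[:,2],[50,90,98]))
E
```

```text
shift [ 0.3484 -0.0191  0.1937] rot [  0.23   0.12 -31.3 ] F [ 0.2 -0.5 -0.1]
grinder max z [0.02085601 0.81030134 0.82729305]
```

>>> servo_tool(increments=[[[0.055,-0.003,0,0,0,-7],[0.11,-0.006,0,0,0,-14],[0.165,-0.009,0,0,0,-21],[0.22,-0.012,0,0,0,-28],[0.275,-0.015,0.03,0,0,-31.3]]])

```text
t: 1.55
tool_pos: [0.4827, -0.4445, 0.4128]
ee_rot: [[0.406, 0.914, 0.003], [0.914, -0.406, -0.003], [-0.001, 0.004, -1.0]]
ft_force: [0.5, -0.9, -1.0]
gripper_width: 0.0914
gripper_force: 0.0
```

```bash
python3 - <<'E'
from h import *
go(fx(.046,.468,.26))
E
```

```text
shift [0.0643 0.033  0.1529] rot [ 0.21  0.08 -0.1 ] F [ 0.5 -0.9 -1. ]
```

>>> servo_tool(increments=[[[0.03,0.015,0.03,0.1,0,0],[0.064,0.033,0.07,0.2,0,0],[0.064,0.033,0.11,0.2,0.1,0],[0.064,0.033,0.14,0.2,0.1,0],[0.064,0.033,0.14,0.2,0.1,0]]])

```text
t: 2.17
tool_pos: [0.5362, -0.3994, 0.2688]
ee_rot: [[0.408, 0.913, -0.006], [0.913, -0.408, 0.006], [0.003, -0.008, -1.0]]
ft_force: [-0.2, -0.4, -0.4]
gripper_width: 0.0912
gripper_force: 0.0
```

```bash
python3 - <<'E'
from h import *
c=cam('wrist');cv2.imwrite('pics/w1.png',c['img'])
go(fx(.046,.468,.106))
for n,P in [('grip',fx(.046,.468,.118)),('end',fx(.046,.51,.118))]: print(n,proj(c,P))
g=c['img'].max(2)
E
```

```text
shift [0.0011 0.0029 0.1648] rot [-0.28 -0.12 -0.26] F [-0.2  0.5  0.6]
grip [322.10524787 225.80539053]
end [322.14607979 269.69700148]
```

View pics/w1.png

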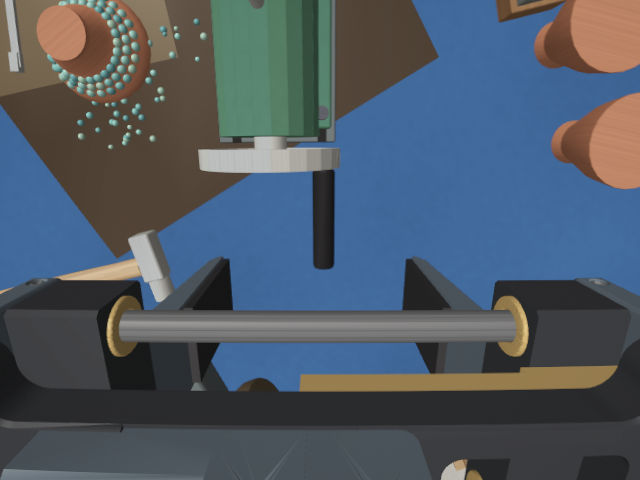

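```bash
python3 - <<'E'
from h import *
c=cam('wrist')
for v in (200,215,230,250): 
    p=dep(c,323,v,1); q=p-X0; print(p.round(4),'lat',round(q@N,4),'s',round(SH-q@D,4))
E
```

```text
[ 0.5506 -0.3794  0.1199] lat 0.0481 s 0.4451
[ 0.545  -0.3919  0.1189] lat 0.0481 s 0.4588
[ 0.5395 -0.4045  0.1194] lat 0.0481 s 0.4725
[ 0.5318 -0.4219  0.1191] lat 0.0481 s 0.4915
```

>>> servo_tool(increments=[[[0.001,0.003,0.04,0,0,0],[0.001,0.003,0.08,0,0,0],[0.001,0.003,0.12,0,0,0],[0.001,0.003,0.15,0,0,0],[0.001,0.003,0.155,0,0,0]]])

```text
t: 2.9
tool_pos: [0.5397, -0.4001, 0.1158]
ee_rot: [[0.409, 0.913, -0.003], [0.913, -0.409, 0.004], [0.002, -0.004, -1.0]]
ft_force: [-0.0, -0.1, 0.9]
gripper_width: 0.0911
gripper_force: 0.0
```

```bash
python3 - <<'E'
from h import *
go(fx(.046,.468,.106))
E
```

```text
shift [ 0.0004 -0.0005  0.0098] rot [-0.25 -0.11 -0.26] F [-0.  -0.1  0.9]
```

>>> servo_tool(increments=[[[0,0,0.009,0,0,0],[0,0,0.009,0,0,0],[0,0,0.009,0,0,0],[0,0,0.009,0,0,0],[0,0,0.009,0,0,0]]], fingers=0.0, grip_force=50)

```text
t: 3.52
tool_pos: [0.5399, -0.4001, 0.1074]
ee_rot: [[0.408, 0.913, -0.002], [0.913, -0.408, 0.003], [0.002, -0.003, -1.0]]
ft_force: [-0.5, 0.7, -0.3]
gripper_width: 0.0442
gripper_force: 0.0
```

>>> servo_tool(increments=[[[0,0,0.009,0,0,0],[0,0,0.009,0,0,0],[0,0,0.009,0,0,0],[0,0,0.009,0,0,0],[0,0,0.009,0,0,0]]])

```text
t: 4.15
tool_pos: [0.5402, -0.4001, 0.0982]
ee_rot: [[0.408, 0.913, -0.002], [0.913, -0.408, 0.003], [0.002, -0.003, -1.0]]
ft_force: [5.3, -0.4, -2.6]
gripper_width: 0.0191
gripper_force: 50.0
```

```bash
python3 - <<'E'
from h import *
c=cam('wrist');o=observe();print(o['tool_pos'],o['ft_force'])
import sys
for P in [fx(.046,.44,.115),fx(.046,.448,.115)]:
    u,v=proj(c,P)
    for du in (-4,0,4):
        p=dep(c,u+du,v,1);q=p-X0;print((int(u+du),int(v)),p.round(4),'lat',round(q@N,4),'s',round(SH-q@D,4))
E
```

```text
[ 0.54019602 -0.40011899  0.09821681] [ 6.02255105 -1.58802644 -2.59608295]
(310, 255) [ 0.5495 -0.3718  0.1192] lat 0.0441 s 0.4385
(314, 255) [ 0.5511 -0.3722  0.1201] lat 0.0457 s 0.4382
(318, 255) [ 0.5526 -0.3729  0.1199] lat 0.0473 s 0.4383
(311, 273) [ 0.5468 -0.3788  0.1197] lat 0.0444 s 0.446
(315, 273) [ 0.5483 -0.3794  0.12  ] lat 0.046 s 0.4459
(319, 273) [ 0.5498 -0.38    0.1202] lat 0.0477 s 0.4459
```

>>> servo_tool(increments=[[[0,0,0,0,0,0],[0,0,0,0,0,0],[0,0,-0.01,0,0,0],[0,0,-0.01,0,0,0],[0,0,-0.01,0,0,0]]], fingers=0.045)

```text
t: 4.82
tool_pos: [0.5398, -0.4001, 0.1082]
ee_rot: [[0.408, 0.913, -0.002], [0.913, -0.408, 0.003], [0.002, -0.003, -1.0]]
ft_force: [-0.5, -0.5, -0.3]
gripper_width: 0.0452
gripper_force: 0.0
```

>>> servo_tool(increments=[[[0,0,0,0,0,0],[0,0,0,0,0,0],[0,0,0,0,0,0],[0,0,0,0,0,0],[0,0,0,0,0,0]]], fingers=0.0, grip_force=50)

```text
t: 5.45
tool_pos: [0.5402, -0.4002, 0.1081]
ee_rot: [[0.408, 0.913, -0.002], [0.913, -0.408, 0.002], [0.002, -0.003, -1.0]]
ft_force: [4.4, -1.9, -3.0]
gripper_width: 0.0191
gripper_force: 50.0
```

>>> servo_tool(increments=[[[0,-0.004,-0.0187,0,0,0],[0,-0.0152,-0.0342,0,0,0],[0,-0.0318,-0.0437,0,0,0],[0,-0.0508,-0.0457,0,0,0],[0,-0.069,-0.0398,0,0,0]]])

```text
t: 6.08
tool_pos: [0.4757, -0.3716, 0.148]
ee_rot: [[0.408, 0.913, -0.002], [0.913, -0.408, 0.002], [0.001, -0.003, -1.0]]
ft_force: [18.4, -12.7, -33.3]
gripper_width: 0.0193
gripper_force: 50.0
```

>>> servo_tool(increments=[[[0,0,0,0,0,0],[0,0,0,0,0,0],[0,0,0,0,0,0],[0,0,0,0,0,0],[0,0,0,0,0,0]]])

```text
t: 6.7
tool_pos: [0.4755, -0.3716, 0.1472]
ee_rot: [[0.408, 0.913, -0.004], [0.913, -0.408, 0.003], [0.001, -0.005, -1.0]]
ft_force: [1.9, -6.1, -11.8]
gripper_width: 0.019
gripper_force: 50.0
```

```bash
python3 - <<'E'
from h import *
o=observe();print(o['tool_pos'],o['ft_force'],o['wrist_torque'])
c=cam('wrist')
for s in (.44,.446):
    T=np.array(o['tool_pos'])-X0; P=X0+N*(T@N)+D*(SH-s)+[0,0,o['tool_pos'][2]+.012]
    u,v=proj(c,P)
    for du in (-4,0,4):
        p=dep(c,u+du,v,1);q=p-X0;print((int(u+du),int(v)),p.round(4),'lat',round(q@N,4),'s',round(SH-q@D,4))
print('tool lat',T@N)
E
```

```text
[ 0.47548656 -0.37157955  0.14723755] [  1.91611912  -6.14000738 -11.81428433] [-1.25323828 -0.43763977  0.14843497]
(313, 251) [ 0.4853 -0.3448  0.159 ] lat -0.0256 s 0.4398
(317, 251) [ 0.4869 -0.3454  0.1593] lat -0.0238 s 0.4397
(321, 251) [ 0.4884 -0.3462  0.1589] lat -0.0221 s 0.4399
(313, 264) [ 0.4829 -0.3501  0.1592] lat -0.0256 s 0.4457
(317, 264) [ 0.4845 -0.3509  0.159 ] lat -0.0239 s 0.4457
(321, 264) [ 0.486  -0.3517  0.1588] lat -0.0221 s 0.4458
tool lat -0.023724766527717236
```

>>> servo_tool(increments=[[[0,-0.0142,0.0128,0,0,0],[0,-0.022,0.0303,0,0,0],[0,-0.022,0.0494,0,0,0],[0,-0.0142,0.0669,0,0,0],[0,0,0.0797,0,0,0]]])

```text
t: 7.38
tool_pos: [0.4763, -0.372, 0.0684]
ee_rot: [[0.409, 0.913, -0.002], [0.913, -0.409, 0.002], [0.001, -0.002, -1.0]]
ft_force: [7.5, -2.9, 16.7]
gripper_width: 0.0189
gripper_force: 50.0
```

>>> servo_tool(increments=[[[0,0.0182,0.0059,0,0,0],[0,0.0372,0.0039,0,0,0],[0,0.0538,-0.0057,0,0,0],[0,0.065,-0.0211,0,0,0],[0,0.069,-0.0399,0,0,0]]])

```text
t: 8.0
tool_pos: [0.5404, -0.4002, 0.1082]
ee_rot: [[0.408, 0.913, -0.001], [0.913, -0.408, 0.003], [0.002, -0.002, -1.0]]
ft_force: [-2.0, -2.3, -1.8]
gripper_width: 0.019
gripper_force: 50.0
```

```bash
cat >> h.py <<'E'
def handle(sv=(.44,.446)):
    c=cam('wrist');o=observe();T=np.array(o['tool_pos'])-X0
    for s in sv:
        u,v=proj(c,X0+N*(T@N)+D*(SH-s)+[0,0,o['tool_pos'][2]+.012])
        p=dep(c,u,v,1);print('handle lat %.4f z %.4f'%((p-X0)@N,p[2]-.01),'s %.3f'%(SH-(p-X0)@D))
    print('tool lat',T@N,o['tool_pos'],o['ft_force'].round(1))
E
python3 -c "
from h import *
handle()"
```

```text
handle lat 0.0470 z 0.1108 s 0.440
handle lat 0.0470 z 0.1103 s 0.446
tool lat 0.04705753712795689 [ 0.54022527 -0.40019832  0.11033095] [ 1.5 -0.1  3.3]
```

>>> servo_tool(increments=[[[0,-0.004,-0.0187,0,0,0],[0,-0.0152,-0.0342,0,0,0],[0,-0.0318,-0.0437,0,0,0],[0,-0.0508,-0.0457,0,0,0],[0,-0.069,-0.0398,0,0,0]]])

```text
t: 8.68
tool_pos: [0.4756, -0.3716, 0.1478]
ee_rot: [[0.408, 0.913, -0.002], [0.913, -0.408, 0.002], [0.001, -0.003, -1.0]]
ft_force: [16.2, -11.9, -29.6]
gripper_width: 0.019
gripper_force: 50.0
```

>>> servo_tool(increments=[[[0,-0.0142,0.0128,0,0,0],[0,-0.022,0.0303,0,0,0],[0,-0.022,0.0494,0,0,0],[0,-0.0142,0.0669,0,0,0],[0,0,0.0797,0,0,0]]])

```text
t: 9.3
tool_pos: [0.4765, -0.3721, 0.0683]
ee_rot: [[0.409, 0.913, -0.002], [0.913, -0.409, 0.002], [0.001, -0.002, -1.0]]
ft_force: [7.4, -3.5, 19.1]
gripper_width: 0.0193
gripper_force: 50.0
```

>>> servo_tool(increments=[[[0,0.0182,0.0059,0,0,0],[0,0.0372,0.0039,0,0,0],[0,0.0538,-0.0057,0,0,0],[0,0.065,-0.0211,0,0,0],[0,0.069,-0.0399,0,0,0]]])

```text
t: 9.93
tool_pos: [0.5403, -0.4002, 0.1079]
ee_rot: [[0.409, 0.913, -0.001], [0.913, -0.409, 0.003], [0.002, -0.002, -1.0]]
ft_force: [-0.7, -1.3, -2.0]
gripper_width: 0.0192
gripper_force: 50.0
```

>>> servo_tool(increments=[[[0,-0.0008,-0.007,0,0,0],[0,-0.0023,-0.0142,0,0,0],[0,-0.0023,-0.0142,0,0,0],[0,-0.0023,-0.0142,0,0,0],[0,-0.0023,-0.0142,0,0,0]]])

```text
t: 10.55
tool_pos: [0.538, -0.3992, 0.1226]
ee_rot: [[0.409, 0.913, -0.001], [0.913, -0.409, 0.002], [0.002, -0.001, -1.0]]
ft_force: [6.9, -2.6, 3.3]
gripper_width: 0.0191
gripper_force: 50.0
```

```bash
python3 -c "
from h import *
handle()
c=cam('top');cv2.imwrite('pics/t2.png',np.hstack([cv2.resize(c['img'][150:240,360:450],(390,390),interpolation=cv2.INTER_CUBIC),cv2.resize(c['img'][215:285,295:365],(390,390),interpolation=cv2.INTER_CUBIC)]))
P=cloud(c,340,430,160,215);q=P[:,:3]-X0;l=q@N;s=SH-q@D
for k in np.arange(.14,.24,.004):
    m=(abs(l)<.01)&(abs(s-k)<.002)
    if m.any(): print('%.3f:%.3f'%(k,np.median(P[m,2])),end=' ')
"
```

```text
handle lat 0.0445 z 0.1251 s 0.440
handle lat 0.0444 z 0.1248 s 0.446
tool lat 0.044616427858882764 [ 0.53798083 -0.39923791  0.12263966] [ 7.3 -2.3  4.2]
0.140:0.125 0.144:0.123 0.148:0.022 0.152:0.018 0.156:0.017 0.160:0.019 0.164:0.022 0.168:0.018 0.172:0.019 0.176:0.017 0.180:0.019 0.184:0.021 0.188:0.019 0.192:0.019 0.196:0.019 0.200:0.019 0.204:0.019 0.208:0.021 0.212:0.017 0.216:0.019 0.220:0.086 0.224:0.143 0.228:0.152 0.232:0.153 0.236:0.151
```

View pics/t2.png

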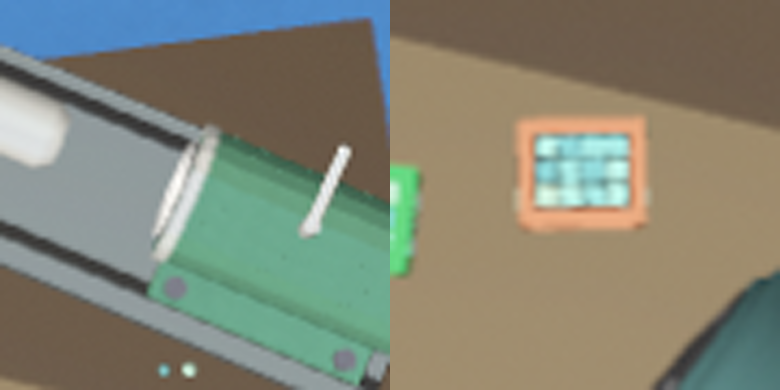

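>>> servo_tool(increments=[[[0,0,0,0,0,0],[0,0,0,0,0,0],[0,0,0,0,0,0],[0,0,-0.04,0,0,0],[0,0,-0.08,0,0,0]]], fingers=0.06)

```text
t: 11.28
tool_pos: [0.5374, -0.399, 0.2026]
ee_rot: [[0.408, 0.913, -0.004], [0.913, -0.408, 0.004], [0.002, -0.005, -1.0]]
ft_force: [1.2, -0.9, 0.5]
gripper_width: 0.0598
gripper_force: 0.0
```

>>> servo_tool(increments=[[[0,0,-0.05,0,0,0],[0,0,-0.1,0,0,0],[0.05,-0.03,-0.11,0,0,0],[0.1,-0.06,-0.11,0,0,0],[0.15,-0.09,-0.11,0,0,0]]], fingers=0.091)

```text
t: 11.9
tool_pos: [0.5165, -0.2243, 0.3127]
ee_rot: [[0.409, 0.913, -0.003], [0.913, -0.409, 0.003], [0.002, -0.004, -1.0]]
ft_force: [1.1, 0.2, -0.5]
gripper_width: 0.0909
gripper_force: 0.0
```

```bash
python3 -c "
from h import *
o=observe();print(o['tool_pos'],o['joint_positions'].round(1))
go([.44,.03,.27])
go([.44,.03,.27],np.c_[[1,0,0],[0,-1,0],[0,0,-1]])
"
```

```text
[ 0.51652669 -0.22430382  0.31272261] [-2.59e+01  4.10e+00  1.12e+02  1.00e-01  6.41e+01 -1.80e+00]
shift [ 0.2007 -0.1737  0.0437] rot [-0.21 -0.11 -0.28] F [ 1.1  0.2 -0.5]
shift [ 0.2007 -0.1737  0.0437] rot [-2.500e-01  3.000e-02  6.587e+01] F [ 1.1  0.2 -0.5]
```

>>> servo_tool(increments=[[[0.04,-0.035,0,0,0,10],[0.08,-0.07,0,0,0,20],[0.12,-0.105,0.01,0,0,30],[0.16,-0.14,0.02,0,0,40],[0.2,-0.174,0.03,0,0,50]]])

```text
t: 12.52
tool_pos: [0.4397, 0.027, 0.2838]
ee_rot: [[0.961, 0.276, -0.002], [0.276, -0.961, 0.003], [-0.002, -0.004, -1.0]]
ft_force: [0.9, 0.2, 0.3]
gripper_width: 0.0911
gripper_force: 0.0
```

>>> servo_tool(increments=[[[0,0,0.007,0,0,8],[0,0,0.014,0,0,16],[0,0,0.014,0,0,16],[0,0,0.014,0,0,16],[0,0,0.014,0,0,16]]])

```text
t: 13.15
tool_pos: [0.4409, 0.0255, 0.2704]
ee_rot: [[1.0, 0.007, -0.002], [0.007, -1.0, 0.003], [-0.002, -0.003, -1.0]]
ft_force: [-0.0, 0.3, 0.5]
gripper_width: 0.0911
gripper_force: 0.0
```

```bash
cat >> h.py <<'E'
def copper(c,zmin,zmax,box):
    """centre/rect of copper/turquoise sleeve top from depth+colour near box centre (x,y,r)"""
    hsv=cv2.cvtColor(c['img'],cv2.COLOR_BGR2HSV)
    m=((hsv[...,0]<17)&(hsv[...,1]>90)&(hsv[...,2]>90)).astype(np.uint8)
    pts=[]
    for v,u in zip(*np.nonzero(m)):
        if c['depth'][v,u]<=0: continue
        p=c['p']+ray(c,u,v)*c['depth'][v,u]
        if zmin<p[2]<zmax and np.hypot(p[0]-box[0],p[1]-box[1])<box[2]: pts.append(p)
    pts=np.array(pts);r=cv2.minAreaRect(pts[:,:2].astype(np.float32))
    print('n',len(pts),'z',np.median(pts[:,2]).round(4),'rect',np.round(r[0],4),np.round(r[1],4),round(r[2],2));return r,pts
E
python3 -c "
from h import *
c=cam('wrist');cv2.imwrite('pics/w3.png',c['img']);o=observe();print(o['tool_pos'],o['ee_rot'].round(3).tolist())
print(proj(c,[.467,.03,.06]))
copper(c,.055,.068,(.467,.03,.06))
"
```

```text
[0.44091171 0.02548478 0.27042387] [[1.0, 0.007, -0.002], [0.007, -1.0, 0.003], [-0.002, -0.003, -1.0]]
[313.03875984 188.71281029]
n 1360 z 0.0605 rect [0.4662 0.0299] [0.0505 0.0602] 0.22
```

View pics/w3.png

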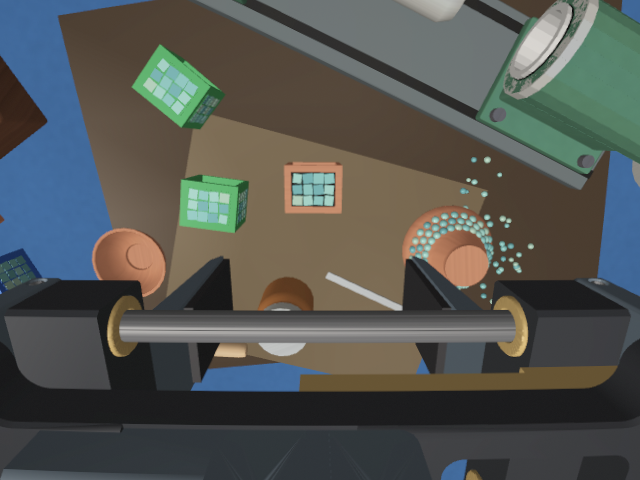

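```bash
python3 -c "
from h import *
c=cam('wrist')
print(dep(c,283,295),dep(c,285,285), dep(c,243,195,1),dep(c,245,220,1),dep(c,425,240))
copper(c,.055,.068,(.467,.03,.06))
go([.4665,.0300,.12],np.c_[[1,0,0],[0,-1,0],[0,0,-1]])
"
```

```text
[0.34461745 0.06407777 0.05757092] [0.34592079 0.06410483 0.03177367] [0.45582122 0.10961788 0.03282221] [0.42057271 0.11467569 0.0049128 ] [ 0.40375724 -0.10181727  0.0306261 ]
n 1365 z 0.0605 rect [0.4661 0.0299] [0.0505 0.0602] 0.22
shift [ 0.026  -0.0039  0.1504] rot [-0.17  0.13  0.38] F [-0.3 -0.   0.2]
```

>>> servo_tool(increments=[[[0.013,-0.002,0.05,0,0,0.4],[0.026,-0.004,0.1,0,0,0.4],[0.026,-0.004,0.15,0,0,0.4],[0.026,-0.004,0.18,0,0,0.4],[0.026,-0.004,0.18,0,0,0.4]]], fingers=0.08)

```text
t: 13.88
tool_pos: [0.465, 0.0302, 0.0886]
ee_rot: [[1.0, -0.001, -0.007], [-0.001, -1.0, 0.003], [-0.007, -0.003, -1.0]]
ft_force: [0.1, 0.1, -1.0]
gripper_width: 0.0802
gripper_force: 0.0
```

```bash
python3 -c "
from h import *
go([.4663,.0300,.04],np.c_[[1,0,0],[0,-1,0],[0,0,-1]])
c=cam('top');copper(c,.05,.07,(.467,.03,.05))
"
```

```text
shift [0.0016 0.0004 0.0486] rot [-0.17  0.37 -0.04] F [ 0.1  0.1 -1. ]Traceback (most recent call last):
  File "<string>", line 4, in <module>
    c=cam('top');copper(c,.05,.07,(.467,.03,.05))
                 ~~~~~~^^^^^^^^^^^^^^^^^^^^^^^^^^
  File "h.py", line 47, in copper
    pts=np.array(pts);r=cv2.minAreaRect(pts[:,:2].astype(np.float32))
                                        ~~~^^^^^^
IndexError: too many indices for array: array is 1-dimensional, but 2 were indexed
```

>>> servo_tool(increments=[[[0.001,0,0.015,0,0.2,0],[0.001,0,0.03,0,0.4,0],[0.001,0,0.048,0,0.4,0],[0.001,0,0.048,0,0.4,0],[0.001,0,0.048,0,0.4,0]]])

```text
t: 14.55
tool_pos: [0.4675, 0.0304, 0.0424]
ee_rot: [[1.0, -0.001, 0.005], [-0.001, -1.0, 0.003], [0.005, -0.003, -1.0]]
ft_force: [0.2, -1.1, 0.8]
gripper_width: 0.08
gripper_force: 0.0
```

>>> servo_tool(increments=[[[0,0,0,0,0,0],[0,0,0,0,0,0],[0,0,0,0,0,0],[0,0,0,0,0,0],[0,0,0,0,0,0]]], fingers=0.0, grip_force=35)

```text
t: 15.18
tool_pos: [0.4675, 0.0305, 0.0426]
ee_rot: [[1.0, -0.001, 0.005], [-0.001, -1.0, 0.003], [0.005, -0.003, -1.0]]
ft_force: [-1.7, 0.2, 7.0]
gripper_width: 0.0595
gripper_force: 35.0
```

>>> servo_tool(increments=[[[0,0,0,0,0,0],[0,0,-0.03,0,0,0],[0,0,-0.08,0,0,0],[0,0,-0.12,0,0,0],[0,0,-0.16,0,0,0]]])

```text
t: 15.8
tool_pos: [0.4659, 0.0299, 0.2033]
ee_rot: [[1.0, -0.001, 0.004], [-0.001, -1.0, 0.003], [0.004, -0.003, -1.0]]
ft_force: [0.4, -0.1, -4.4]
gripper_width: 0.0599
gripper_force: 35.0
```

```bash
python3 -c "
from h import *
go(fx(0,.184,.25))
"
```

```text
shift [ 0.1466  0.1508 -0.0466] rot [-2.000e-02 -3.100e-01 -6.622e+01] F [ 0.4 -0.1 -4.4]
```

>>> servo_tool(increments=[[[0,0.01,-0.04,0,0,-5],[0.02,0.04,-0.055,0,0,-15],[0.06,0.08,-0.055,0,0,-25],[0.1,0.12,-0.055,0,0,-35],[0.147,0.151,-0.055,0,0,-45]]])

```text
t: 16.42
tool_pos: [0.6135, -0.123, 0.2568]
ee_rot: [[0.704, 0.71, 0.004], [0.71, -0.704, 0.003], [0.005, 0.0, -1.0]]
ft_force: [0.6, 0.1, -4.5]
gripper_width: 0.0599
gripper_force: 35.0
```

>>> servo_tool(increments=[[[0,0,0,0,0,-10],[0,0,0,0,0,-20],[0,0,0,0,0,-21.2],[0,0,0,0,0,-21.2],[0,0,0,0,0,-21.2]]])

```text
t: 17.05
tool_pos: [0.613, -0.1213, 0.2573]
ee_rot: [[0.407, 0.914, 0.004], [0.914, -0.407, 0.003], [0.005, 0.003, -1.0]]
ft_force: [0.5, -0.4, -3.9]
gripper_width: 0.0599
gripper_force: 35.0
```

```bash
python3 -c "
from h import *
go(fx(0,.184,.25))
c=cam('wrist');cv2.imwrite('pics/w4.png',c['img'])
for s in (.02,.05,.1,.148): print(s,proj(c,fx(0,s,.132)))
P=cloud(c,150,500,0,330,2);q=P-0;q=P[:,:3]-X0;l=q@N;s=SH-q@D
from scipy.optimize import least_squares
for s0,s1,R in((.01,.07,.022),(.07,.135,.022),(.01,.135,.022)):
    m=(s>s0)&(s<s1)&(abs(l)<.018)&(P[:,2]>.118)&(P[:,2]<.14)
    f=lambda x:np.hypot(l[m]-x[0],P[m,2]-x[1])-R
    if m.sum()>20: o=least_squares(f,[0,.11],loss='soft_l1',f_scale=.001);print(s0,s1,m.sum(),o.x)
"
```

```text
shift [-0.0003 -0.0008  0.0073] rot [ 0.16 -0.26 -0.14] F [ 0.5 -0.4 -3.9]
0.02 [315.36343241  13.95801682]
0.05 [315.51982871  58.97797952]
0.1 [315.76658639 129.33725995]
0.148 [315.98678975 191.4852229 ]
0.01 0.07 1038 [0.00028023 0.11004094]
0.07 0.135 987 [0.0006231 0.1100911]
0.01 0.135 2025 [0.00045542 0.11006683]
```

View pics/w4.png

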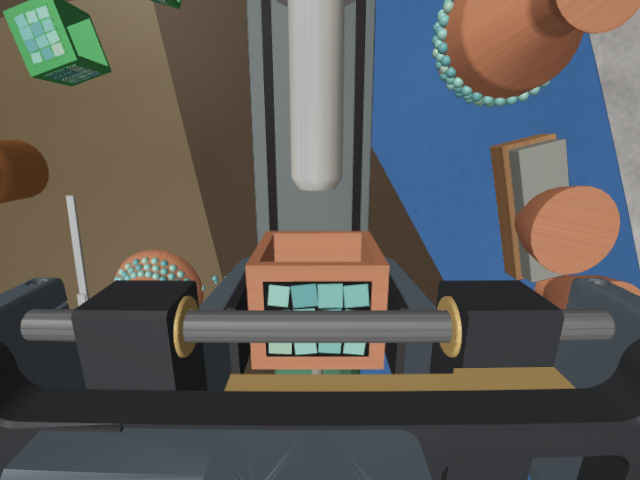

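```bash
cat >> h.py <<'E'
def held(c=None):
    c=c or cam('wrist');o=observe();t=np.array(o['tool_pos'])
    P=cloud(c,240,395,225,310,1);q=P[:,:3]-X0;l=q@N;s=SH-q@D
    hs=cv2.cvtColor(c['img'],cv2.COLOR_BGR2HSV)
    m=np.array([(hs[int(v),int(u),0]<17)&(hs[int(v),int(u),1]>90) for u,v in P[:,3:]])
    ztop=np.percentile(P[m,2],90);k=m&(abs(P[:,2]-ztop)<.004)
    print('top z-TCP %.4f'%(np.median(P[k,2])-t[2]),'lat %.4f..%.4f'%tuple(np.percentile(l[k],[1,99])),'front s %.4f'%s[k].min(),'tool lat %.4f s %.4f z %.4f'%((t-X0)@N,SH-(t-X0)@D,t[2]),'n',k.sum())
    return P[k],l[k],s[k]
E
python3 -c "
from h import *
held(); go(fx(.0005,.184,.1215))"
```

```text
top z-TCP 0.0178 lat -0.0292..0.0303 front s 0.1592 tool lat 0.0009 s 0.1837 z 0.2574 n 3656
shift [-0.0009 -0.0008  0.1359] rot [ 0.17 -0.26 -0.08] F [-0.1 -0.5 -5.1]
```

>>> servo_tool(increments=[[[0,0,0.04,0,-0.2,0],[0,0,0.08,0,-0.3,0],[0,0,0.115,0,-0.3,0],[0,0,0.136,0,-0.3,0],[0,0,0.136,0,-0.3,0]]])

```text
t: 17.77
tool_pos: [0.6132, -0.1208, 0.1204]
ee_rot: [[0.405, 0.914, 0.0], [0.914, -0.405, -0.001], [-0.001, 0.001, -1.0]]
ft_force: [-0.8, -0.3, -3.9]
gripper_width: 0.0599
gripper_force: 35.0
```

```bash
python3 -c "
from h import *
held(); go(fx(.0005,.184,.1212))"
```

```text
top z-TCP 0.0164 lat -0.0293..0.0303 front s 0.1586 tool lat 0.0016 s 0.1831 z 0.1217 n 3637
shift [-0.0009 -0.0011  0.0005] rot [ 0.16  0.04 -0.03] F [ 0.3 -1.  -3.6]
```

>>> servo_tool(increments=[[[0.012,0,0,0,0,0],[0.024,0,0,0,0,0],[0.036,0,0,0,0,0],[0.048,0,0,0,0,0],[0.06,0,0,0,0,0]]])

```text
t: 18.45
tool_pos: [0.6383, -0.0652, 0.1214]
ee_rot: [[0.404, 0.915, 0.002], [0.915, -0.404, -0.002], [-0.001, 0.003, -1.0]]
ft_force: [0.2, 1.0, -4.8]
gripper_width: 0.0598
gripper_force: 35.0
```

```bash
python3 -c "
from h import *
o=observe();print(o['ft_force'],o['wrist_torque']);held()"
```

```text
[ 0.18671449  1.01156284 -4.83834956] [ 0.00142131 -0.08070591 -0.01626864]
top z-TCP 0.0177 lat -0.0288..0.0307 front s 0.0973 tool lat 0.0014 s 0.1211 z 0.1214 n 3632
```

Sliding freely. Continue to near the shoulder, then gently into it.

>>> servo_tool(increments=[[[0.018,0,0,0,0,0],[0.036,0,0,0,0,0],[0.054,0,0,0,0,0],[0.072,0,0,0,0,0],[0.09,0,0,0,0,0]]])

```text
t: 19.12
tool_pos: [0.6749, 0.0175, 0.1212]
ee_rot: [[0.404, 0.915, 0.002], [0.915, -0.404, -0.002], [-0.001, 0.003, -1.0]]
ft_force: [-0.8, 0.7, -4.3]
gripper_width: 0.0597
gripper_force: 35.0
```

>>> servo_tool(increments=[[[0.002,0,0,0,0,0],[0.004,0,0,0,0,0],[0.006,0,0,0,0,0],[0.007,0,0,0,0,0],[0.008,0,0,0,0,0]]])

```text
t: 19.75
tool_pos: [0.6776, 0.0234, 0.1213]
ee_rot: [[0.405, 0.914, 0.002], [0.914, -0.405, -0.002], [-0.001, 0.003, -1.0]]
ft_force: [-0.6, -0.3, -5.1]
gripper_width: 0.0602
gripper_force: 35.0
```

```bash
python3 -c "
from h import *
o=observe();print(o['ft_force'],o['wrist_torque']);held()"
```

```text
[-0.57511203 -0.34360266 -5.05779139] [-0.06349722 -0.083894    0.0292971 ]
top z-TCP 0.0177 lat -0.0287..0.0309 front s -0.0010 tool lat 0.0015 s 0.0252 z 0.1213 n 3534
```

>>> servo_tool(increments=[[[0.0005,0,0,0,0,0],[0.001,0,0,0,0,0],[0.0015,0,0,0,0,0],[0.002,0,0,0,0,0],[0.002,0,0,0,0,0]]])

```text
t: 20.42
tool_pos: [0.6782, 0.0247, 0.1213]
ee_rot: [[0.405, 0.915, 0.002], [0.915, -0.405, -0.003], [-0.002, 0.003, -1.0]]
ft_force: [-2.6, -6.6, -2.1]
gripper_width: 0.0597
gripper_force: 35.0
```

>>> servo_tool(increments=[[[0.001,0,0.0007,0,0,0],[0.001,0,0.0015,0,0,0],[0.001,0,0.002,0,0,0],[0.001,0,0.002,0,0,0],[0.001,0,0.002,0,0,0]]])

```text
t: 21.05
tool_pos: [0.6784, 0.0249, 0.1197]
ee_rot: [[0.404, 0.915, 0.001], [0.915, -0.404, -0.004], [-0.003, 0.002, -1.0]]
ft_force: [-6.3, -15.1, 5.8]
gripper_width: 0.0599
gripper_force: 35.0
```

>>> servo_tool(increments=[[[0,0,0,0,0,0],[0,0,0,0,0,0],[0,0,0,0,0,0],[0,0,0,0,0,0],[0,0,-0.02,0,0,0]]], fingers=0.078)

```text
t: 21.68
tool_pos: [0.6779, 0.0264, 0.1387]
ee_rot: [[0.405, 0.915, -0.0], [0.915, -0.405, -0.002], [-0.002, 0.0, -1.0]]
ft_force: [0.7, 0.6, -0.4]
gripper_width: 0.0782
gripper_force: 0.0
```

>>> servo_tool(increments=[[[0,0,-0.03,0,0,0],[0,0,-0.06,0,0,0],[0,0,-0.1,0,0,0],[-0.03,0,-0.15,0,0,0],[-0.06,0,-0.18,0,0,0]]], fingers=0.078)

```text
t: 22.3
tool_pos: [0.6544, -0.0287, 0.3236]
ee_rot: [[0.404, 0.915, 0.006], [0.915, -0.404, -0.002], [0.001, 0.006, -1.0]]
ft_force: [0.0, 0.5, 1.5]
gripper_width: 0.0779
gripper_force: 0.0
```

```bash
python3 -c "
from h import *
o=observe();print(o['tool_pos'],o['joint_positions'].round(1))
c=cam('wrist');r,p=copper(c,.132,.143,(*fx(0,.025,0)[:2],.06));q=p-X0;print('s',(SH-q@D).min(),(SH-q@D).max(),'lat',(q@N).min(),(q@N).max())
cv2.imwrite('pics/w5.png',c['img'])
c=cam('scene')
# stake fit: arm cloud from top
c=cam('top');P=cloud(c,150,225,190,275)
m=(P[:,2]>.172)&(P[:,2]<.19);hs=cv2.cvtColor(c['img'],cv2.COLOR_BGR2HSV)
r,p=copper(c,.175,.195,(.4522,.3449,.06))
a=P[np.array([hs[int(v),int(u),1]<70 for u,v in P[:,3:]])&(P[:,2]>.165)&(P[:,2]<.187)]
l=cv2.fitLine(a[:,:2].astype(np.float32),cv2.DIST_HUBER,0,.001,.001).ravel();print(len(a),l,np.degrees(np.arctan2(l[1],l[0])))
"
```

```text
[ 0.65436683 -0.02867534  0.32355574] [-4.500e+00  1.230e+01  1.015e+02 -1.000e-01  6.590e+01  1.940e+01]
n 1268 z 0.1377 rect [0.6772 0.0225] [0.0481 0.0601] 66.38
s 0.002074183738448372 0.05018736667419601 lat -0.028641297769117727 0.0314915605907608
n 210 z 0.1845 rect [0.4521 0.3464] [0.0511 0.0602] 31.52
968 [0.8544162  0.5195892  0.49198824 0.37131602] 31.304699
```

View pics/w5.png

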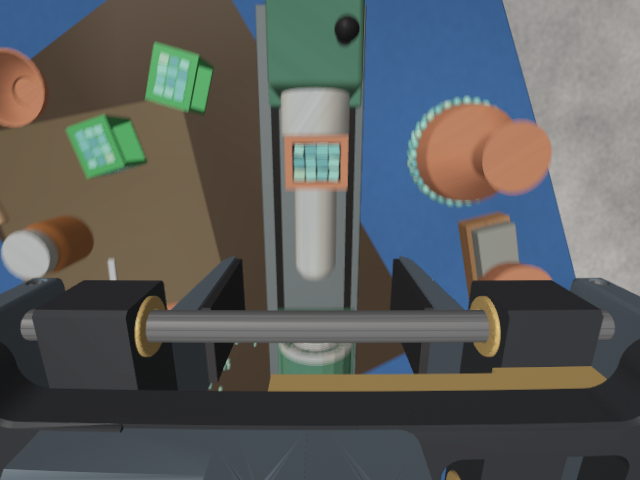

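```bash
cat >> h.py <<'E'
def RT(deg):
    b=np.radians(deg);x=np.array([np.cos(b),np.sin(b),0]);return np.c_[x,[x[1],-x[0],0],[0,0,-1]]
E
python3 -c "
from h import *
go(np.array([.452,.346,.37])-.03*RT(31.4)[:,0],RT(31.4))"
```

```text
shift [ 0.236  -0.354  -0.0498] rot [ 0.37 -0.16 34.65] F [-0.1 -1.  -0.4]
```

>>> servo_tool(increments=[[[0.03,-0.045,-0.02,0,0,5],[0.06,-0.09,-0.04,0,0,10],[0.09,-0.135,-0.05,0,0,15],[0.12,-0.18,-0.05,0,0,20],[0.15,-0.225,-0.05,0,0,25]]])

```text
t: 23.08
tool_pos: [0.5074, 0.2019, 0.3682]
ee_rot: [[0.755, 0.656, 0.002], [0.656, -0.755, -0.002], [0.0, 0.003, -1.0]]
ft_force: [-0.0, 1.1, 0.6]
gripper_width: 0.0779
gripper_force: 0.0
```

```bash
python3 -c "
from h import *
go(np.array([.452,.346,.37])-.03*RT(31.4)[:,0],RT(31.4))"
```

```text
shift [ 0.0231 -0.1501 -0.0021] rot [ 0.14 -0.02  9.59] F [-0.   1.1  0.6]
```

>>> servo_tool(increments=[[[0.006,-0.04,0,0,0,4],[0.012,-0.08,0,0,0,8],[0.018,-0.12,0,0,0,9.6],[0.023,-0.15,0,0.1,0,9.6],[0.023,-0.15,0,0.1,0,9.6]]])

```text
t: 23.7
tool_pos: [0.4262, 0.3297, 0.3676]
ee_rot: [[0.851, 0.525, 0.0], [0.525, -0.851, -0.001], [-0.0, 0.001, -1.0]]
ft_force: [0.2, -0.3, 0.3]
gripper_width: 0.0776
gripper_force: 0.0
```

```bash
python3 -c "
from h import *
c=cam('wrist');cv2.imwrite('pics/w6.png',c['img'])
r,p=copper(c,.178,.192,(.452,.346,.06));x=np.array(r[0])
P=cloud(c,100,540,0,260,2);hs=cv2.cvtColor(c['img'],cv2.COLOR_BGR2HSV)
a=P[np.array([hs[int(v),int(u),1]<80 for u,v in P[:,3:]])&(P[:,2]>.166)&(P[:,2]<.186)&(np.hypot(P[:,0]-.48,P[:,1]-.36)<.12)]
l=cv2.fitLine(a[:,:2].astype(np.float32),cv2.DIST_HUBER,0,.001,.001).ravel();print(len(a),l,np.degrees(np.arctan2(l[1],l[0])),'zmed',np.percentile(a[:,2],90))
d=l[:2];t=(P[:,:2]-l[2:])@d;e=(P[:,:2]-l[2:])@[-d[1],d[0]]
m=(abs(e)<.006)&(P[:,2]>.17);print('arm t range',t[m].min(),t[m].max(),'sleeve t',(x-l[2:])@d,'e',(x-l[2:])@[-d[1],d[0]])
"
```

```text
n 1487 z 0.1856 rect [0.4418 0.3404] [0.0745 0.059 ] 31.89
1658 [0.8497246 0.5272268 0.5031378 0.3786305] 31.818268 zmed 0.18509440198982466
arm t range -0.1108383676904621 0.0774577204647892 sleeve t -0.07226291044369759 e -0.00011972398950277352
```

View pics/w6.png

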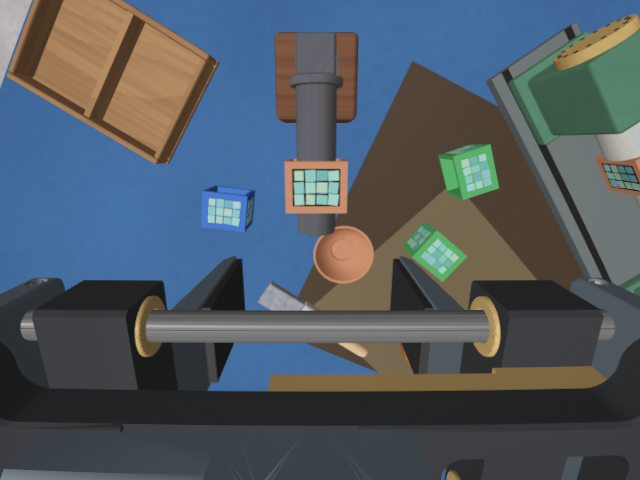

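Close view: the stake sleeve is copper/turquoise at (316,187), alone on the arm. The blue decoy is at (228,208) and the greens are off to the right.

```bash
python3 -c "
from h import *
c=cam('wrist')
P=onz(c,316.5,187,.185);print(P, onz(c,316.5,161,.185),onz(c,316.5,212,.185),onz(c,286,190,.185),onz(c,347,190,.185))
P[2]=.168;go(P,RT(31.8))"
```

```text
[0.45352518 0.34570882 0.185     ] [0.47449439 0.35861315 0.185     ] [0.43261078 0.33283847 0.185     ] [0.43558583 0.36933247 0.185     ] [0.46654735 0.31905283 0.185     ]
shift [ 0.0315 -0.0012  0.1997] rot [ 0.07 -0.01 -0.2 ] F [ 0.8 -0.1 -0.2]
```

>>> servo_tool(increments=[[[0.0315,-0.001,0.04,0,0,0],[0.0315,-0.001,0.08,0,0,0],[0.0315,-0.001,0.12,0,0,0],[0.0315,-0.001,0.15,0,0,0],[0.0315,-0.001,0.16,0,0,0]]])

```text
t: 24.42
tool_pos: [0.4537, 0.3443, 0.2063]
ee_rot: [[0.853, 0.522, -0.001], [0.522, -0.853, -0.002], [-0.002, 0.001, -1.0]]
ft_force: [0.3, -0.8, 0.2]
gripper_width: 0.0779
gripper_force: 0.0
```

>>> servo_tool(increments=[[[0,0,0.01,0,0,0],[0,0,0.02,0,0,0],[0,0,0.03,0,0,0],[0,0,0.04,0,0,0],[0,0,0.04,0,0,0]]])

```text
t: 25.05
tool_pos: [0.4538, 0.3452, 0.1674]
ee_rot: [[0.852, 0.523, 0.0], [0.523, -0.852, -0.001], [-0.0, 0.001, -1.0]]
ft_force: [0.5, -0.7, 0.2]
gripper_width: 0.078
gripper_force: 0.0
```

>>> servo_tool(increments=[[[0,0,0,0,0,0],[0,0,0,0,0,0],[0,0,0,0,0,0],[0,0,0,0,0,0],[0,0,0,0,0,0]]], fingers=0.0, grip_force=35)

```text
t: 25.68
tool_pos: [0.4543, 0.3456, 0.1685]
ee_rot: [[0.852, 0.523, 0.002], [0.523, -0.852, 0.0], [0.002, 0.001, -1.0]]
ft_force: [-1.4, 1.7, 6.0]
gripper_width: 0.0599
gripper_force: 35.0
```

```bash
python3 -c "
from h import *
go([.4535,.3457,.168],RT(31.8))
c=cam('wrist');o=observe();print(o['tool_pos'])
p=cloud(c,240,395,225,310,1);hs=cv2.cvtColor(c['img'],cv2.COLOR_BGR2HSV)
m=np.array([(hs[int(v),int(u),0]<17)&(hs[int(v),int(u),1]>90) for u,v in p[:,3:]]);print(np.percentile(p[m,2],[50,70,90]))
"
```

```text
shift [-0.0007 -0.0005  0.0005] rot [ 0.05 -0.09 -0.27] F [-1.4  1.7  6. ]
[0.45429411 0.34563612 0.1684931 ]
[0.18505247 0.18555159 0.18611645]
```

>>> servo_tool(increments=[[[0,0,-0.0025,0,0,0],[0,0,-0.005,0,0,0],[-0.015,0,-0.005,0,0,0],[-0.03,0,-0.005,0,0,0],[-0.045,0,-0.005,0,0,0]]])

```text
t: 26.35
tool_pos: [0.4144, 0.321, 0.1729]
ee_rot: [[0.852, 0.523, 0.001], [0.523, -0.852, -0.001], [0.0, 0.001, -1.0]]
ft_force: [0.5, -0.1, -3.4]
gripper_width: 0.0597
gripper_force: 35.0
```

>>> servo_tool(increments=[[[-0.01,0,0,0,0,0],[-0.02,0,0,0,0,0],[-0.03,0,0,0,0,0],[-0.045,0,0,0,0,0],[-0.05,0,0,0,0,0]]])

```text
t: 26.98
tool_pos: [0.3722, 0.2952, 0.173]
ee_rot: [[0.852, 0.523, 0.001], [0.523, -0.852, -0.001], [0.001, 0.001, -1.0]]
ft_force: [-0.2, 0.3, -2.9]
gripper_width: 0.0597
gripper_force: 35.0
```

>>> servo_tool(increments=[[[0,0,-0.03,0,0,0],[0,0,-0.06,0,0,0],[0,0,-0.09,0,0,0],[0,0.02,-0.09,0,0,-5],[0.02,0.05,-0.09,0,0,-10]]])

```text
t: 27.6
tool_pos: [0.416, 0.2633, 0.2636]
ee_rot: [[0.746, 0.666, 0.002], [0.666, -0.746, 0.0], [0.002, 0.001, -1.0]]
ft_force: [-0.2, 1.9, -3.5]
gripper_width: 0.0602
gripper_force: 35.0
```

```bash
python3 -c "
from h import *
go(fx(.001,.184,.2573))"
```

```text
shift [-0.1095  0.4183  0.0067] rot [  0.09  -0.08 -24.38] F [-0.2  1.9 -3.5]
```

>>> servo_tool(increments=[[[-0.013,0.05,0,0,0,-4],[-0.026,0.1,0,0,0,-8],[-0.039,0.15,0,0,0,-12],[-0.052,0.2,0,0,0,-16],[-0.065,0.25,0,0,0,-20]]])

```text
t: 28.22
tool_pos: [0.5339, 0.0317, 0.2635]
ee_rot: [[0.475, 0.88, 0.002], [0.88, -0.475, -0.0], [0.001, 0.002, -1.0]]
ft_force: [0.1, 0.0, -4.2]
gripper_width: 0.0597
gripper_force: 35.0
```

```bash
python3 -c "
from h import *
go(fx(.001,.184,.2573))"
```

```text
shift [-0.0974  0.1424  0.0064] rot [ 0.1  -0.03 -4.49] F [ 0.1  0.  -4.2]
```

>>> servo_tool(increments=[[[-0.028,0.04,0,0,0,-2],[-0.056,0.08,0,0,0,-4],[-0.08,0.12,0,0,0,-4.5],[-0.097,0.142,0.006,0,0,-4.5],[-0.097,0.142,0.006,0,0,-4.5]]])

```text
t: 28.85
tool_pos: [0.6119, -0.1208, 0.2565]
ee_rot: [[0.408, 0.913, 0.0], [0.913, -0.408, -0.0], [-0.0, 0.0, -1.0]]
ft_force: [0.3, -0.5, -3.8]
gripper_width: 0.06
gripper_force: 35.0
```

```bash
python3 -c "
from h import *
held();go(fx(.0005,.184,.1212))"
```

```text
top z-TCP 0.0166 lat -0.0304..0.0291 front s 0.1591 tool lat -0.0011 s 0.1829 z 0.2567 n 3626
shift [-0.0011  0.0016  0.1355] rot [-0.   -0.01 -0.18] F [ 0.1 -0.2 -4.2]
```

>>> servo_tool(increments=[[[0,0.001,0.04,0,0,-0.2],[0,0.001,0.08,0,0,-0.2],[0,0.001,0.115,0,0,-0.2],[0,0.001,0.135,0,0,-0.2],[0,0.001,0.135,0,0,-0.2]]])

```text
t: 29.52
tool_pos: [0.6123, -0.1193, 0.1217]
ee_rot: [[0.403, 0.915, -0.001], [0.915, -0.403, 0.0], [-0.0, -0.001, -1.0]]
ft_force: [-0.4, -0.1, -3.6]
gripper_width: 0.0596
gripper_force: 35.0
```

```bash
python3 -c "
from h import *
held()"
```

```text
top z-TCP 0.0155 lat -0.0307..0.0289 front s 0.1577 tool lat 0.0004 s 0.1821 z 0.1230 n 3621
```

>>> servo_tool(increments=[[[0.006,0.001,0,0,0,0],[0.018,0.001,0,0,0,0],[0.03,0.001,0,0,0,0],[0.042,0.001,0,0,0,0],[0.055,0.001,0,0,0,0]]])

```text
t: 30.2
tool_pos: [0.6365, -0.0691, 0.1226]
ee_rot: [[0.403, 0.915, 0.001], [0.915, -0.403, -0.0], [0.0, 0.001, -1.0]]
ft_force: [-1.0, 0.1, -4.7]
gripper_width: 0.0599
gripper_force: 35.0
```

>>> servo_tool(increments=[[[0.01,0,0,0,0,0],[0.02,0,0,0,0,0],[0.03,0,0,0,0,0],[0.04,0,0,0,0,0],[0.046,0,0,0,0,0]]])

```text
t: 30.82
tool_pos: [0.6549, -0.0274, 0.1225]
ee_rot: [[0.403, 0.915, 0.001], [0.915, -0.403, -0.0], [0.0, 0.001, -1.0]]
ft_force: [0.4, 0.2, -3.8]
gripper_width: 0.06
gripper_force: 35.0
```

```bash
python3 -c "
from h import *
held()"
```

```text
top z-TCP 0.0161 lat -0.0287..0.0307 front s 0.0398 tool lat 0.0013 s 0.0806 z 0.1226 n 6293
```

>>> servo_tool(increments=[[[0.002,0,0,0,0,0],[0.004,0,0,0,0,0],[0.005,0,0,0,0,0],[0.006,0,0,0,0,0],[0.007,0,0,0,0,0]]])

```text
t: 31.5
tool_pos: [0.6575, -0.0216, 0.1226]
ee_rot: [[0.403, 0.915, 0.001], [0.915, -0.403, -0.0], [0.0, 0.001, -1.0]]
ft_force: [-0.3, 0.0, -3.3]
gripper_width: 0.0597
gripper_force: 35.0
```

>>> servo_tool(increments=[[[0.0005,0,0.0005,0,0,0],[0.001,0,0.001,0,0,0],[0.001,0,0.0015,0,0,0],[0.001,0,0.0015,0,0,0],[0.001,0,0.0015,0,0,0]]])

```text
t: 32.12
tool_pos: [0.6578, -0.021, 0.1211]
ee_rot: [[0.403, 0.915, 0.001], [0.915, -0.403, -0.001], [-0.0, 0.001, -1.0]]
ft_force: [-1.4, -5.2, -1.9]
gripper_width: 0.06
gripper_force: 35.0
```

Contact. A bit more push, then lower and release.

>>> servo_tool(increments=[[[0.0005,0,0,0,0,0],[0.0015,0,0,0,0,0],[0.002,0,0.001,0,0,0],[0.002,0,0.001,0,0,0],[0.002,0,0.001,0,0,0]]])

```text
t: 32.75
tool_pos: [0.658, -0.0207, 0.1206]
ee_rot: [[0.403, 0.915, -0.0], [0.915, -0.403, -0.003], [-0.003, 0.001, -1.0]]
ft_force: [-12.6, -21.7, 9.9]
gripper_width: 0.0597
gripper_force: 35.0
```

>>> servo_tool(increments=[[[0,0,0,0,0,0],[0,0,0,0,0,0],[0,0,0,0,0,0],[0,0,0,0,0,0],[0,0,-0.02,0,0,0]]], fingers=0.078)

```text
t: 33.38
tool_pos: [0.6578, -0.0187, 0.1395]
ee_rot: [[0.403, 0.915, -0.001], [0.915, -0.403, -0.0], [-0.001, -0.001, -1.0]]
ft_force: [0.5, -0.8, -0.4]
gripper_width: 0.0782
gripper_force: 0.0
```

>>> servo_tool(increments=[[[0,0,-0.04,0,0,0],[0,0,-0.08,0,0,0],[-0.02,0,-0.12,0,0,0],[-0.05,0,-0.17,0,0,0],[-0.08,0,-0.18,0,0,0]]])

```text
t: 34.0
tool_pos: [0.6271, -0.0928, 0.3255]
ee_rot: [[0.403, 0.915, 0.008], [0.915, -0.403, -0.001], [0.002, 0.008, -1.0]]
ft_force: [0.2, 1.0, 0.0]
gripper_width: 0.078
gripper_force: 0.0
```

```bash
python3 -c "
from h import *
c=cam('wrist');cv2.imwrite('pics/w7.png',cv2.resize(c['img'][40:280,200:440],(600,600),interpolation=cv2.INTER_CUBIC))
r,p=copper(c,.132,.143,(*fx(0,.05,0)[:2],.08));q=p-X0;print('s',(SH-q@D).min(),(SH-q@D).max(),'lat',(q@N).min(),(q@N).max())
go(fx(.0444,.468,.26))
"
```

```text
n 2943 z 0.1375 rect [6.672e-01 1.000e-04] [0.0977 0.0602] 66.25
s 0.001885874153503768 0.09956464200920764 lat -0.02885258235852179 0.031411269405635524
shift [-0.3134  0.0416  0.0652] rot [ 0.39 -0.04  0.05] F [ 0.3 -1.8  1.8]
```

View pics/w7.png

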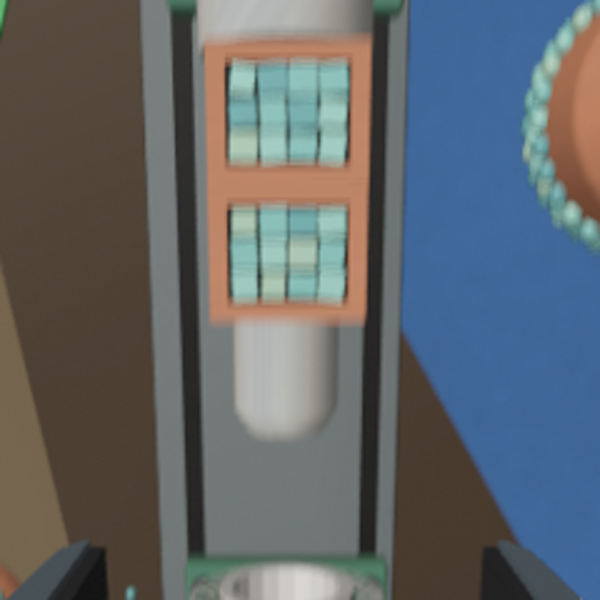

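>>> servo_tool(increments=[[[-0.05,0.006,0,0.1,0,0],[-0.1,0.013,0,0.2,0,0],[-0.15,0.02,0,0.4,0,0],[-0.2,0.027,0,0.4,0,0],[-0.25,0.034,0,0.4,0,0]]], fingers=0.06)

```text
t: 34.67
tool_pos: [0.556, -0.3359, 0.3214]
ee_rot: [[0.403, 0.915, -0.004], [0.915, -0.403, 0.002], [0.0, -0.005, -1.0]]
ft_force: [0.9, 0.8, -0.0]
gripper_width: 0.0599
gripper_force: 0.0
```

```bash
python3 -c "
from h import *
go([.5380,-.3992,.2])"
```

```text
shift [-0.0652  0.0096  0.1213] rot [-0.26 -0.01  0.08] F [ 0.9  0.8 -0. ]
```

>>> servo_tool(increments=[[[-0.03,0.005,0,0,0,0],[-0.065,0.0096,0.03,-0.2,0,0],[-0.065,0.0096,0.07,-0.2,0,0],[-0.065,0.0096,0.11,-0.2,0,0],[-0.065,0.0096,0.12,-0.2,0,0]]])

```text
t: 35.3
tool_pos: [0.5377, -0.3969, 0.1986]
ee_rot: [[0.403, 0.915, -0.004], [0.915, -0.403, 0.003], [0.001, -0.005, -1.0]]
ft_force: [0.6, -0.1, 1.2]
gripper_width: 0.06
gripper_force: 0.0
```

```bash
python3 -c "
from h import *
handle()
go([.538,-.3992,.1226])"
```

```text
handle lat 0.0434 z 0.1250 s 0.465
handle lat 0.0434 z 0.1249 s 0.474
tool lat 0.04374702018885518 [ 0.53801635 -0.3970074   0.19874358] [-1.   0.3 -1.3]
shift [-0.0021  0.0012  0.0761] rot [-0.25 -0.05  0.08] F [-1.   0.3 -1.3]
```

>>> servo_tool(increments=[[[-0.002,0.0008,0.025,-0.2,0,0],[-0.002,0.0008,0.05,-0.2,0,0],[-0.002,0.0008,0.076,-0.2,0,0],[-0.002,0.0008,0.076,-0.2,0,0],[-0.002,0.0008,0.076,-0.2,0,0]]])

```text
t: 35.98
tool_pos: [0.5393, -0.4002, 0.1261]
ee_rot: [[0.403, 0.915, 0.003], [0.915, -0.403, -0.002], [-0.0, 0.004, -1.0]]
ft_force: [-0.0, 0.5, -0.0]
gripper_width: 0.0599
gripper_force: 0.0
```

>>> servo_tool(increments=[[[0,0,0,0,0,0],[0,0,0,0,0,0],[0,0,0,0,0,0],[0,0,0,0,0,0],[0,0,0,0,0,0]]], fingers=0.0, grip_force=50)

```text
t: 36.6
tool_pos: [0.5381, -0.3996, 0.1239]
ee_rot: [[0.403, 0.915, 0.001], [0.915, -0.403, -0.0], [0.0, 0.001, -1.0]]
ft_force: [-2.1, 1.0, 0.3]
gripper_width: 0.0189
gripper_force: 50.0
```

```bash
python3 -c "
from h import *
handle()"
```

```text
handle lat 0.0445 z 0.1246 s 0.440
handle lat 0.0445 z 0.1247 s 0.446
tool lat 0.04491840919113257 [ 0.5381674  -0.39956274  0.12388381] [-1.6  0.3  0.9]
```

>>> servo_tool(increments=[[[0,0.0013,0.007,0,0,0],[0,0.0023,0.0142,0,0,0],[0,0.0023,0.0142,0,0,0],[0,0.0023,0.0142,0,0,0],[0,0.0023,0.0142,0,0,0]]])

```text
t: 37.28
tool_pos: [0.5402, -0.4005, 0.1096]
ee_rot: [[0.403, 0.915, 0.001], [0.915, -0.403, -0.0], [0.0, 0.001, -1.0]]
ft_force: [-2.3, 0.3, -1.9]
gripper_width: 0.0193
gripper_force: 50.0
```

>>> servo_tool(increments=[[[0,-0.004,0.0187,0,0,0],[0,-0.0152,0.0342,0,0,0],[0,-0.0318,0.0437,0,0,0],[0,-0.0508,0.0457,0,0,0],[0,-0.069,0.0398,0,0,0]]])

```text
t: 37.9
tool_pos: [0.4768, -0.3726, 0.0695]
ee_rot: [[0.403, 0.915, 0.002], [0.915, -0.403, -0.001], [0.0, 0.002, -1.0]]
ft_force: [10.1, -1.3, 11.5]
gripper_width: 0.0194
gripper_force: 50.0
```

>>> servo_tool(increments=[[[0,-0.0142,-0.0128,0,0,0],[0,-0.022,-0.0303,0,0,0],[0,-0.022,-0.0494,0,0,0],[0,-0.0142,-0.0669,0,0,0],[0,0,-0.0797,0,0,0]]])

```text
t: 38.52
tool_pos: [0.4776, -0.3728, 0.1504]
ee_rot: [[0.403, 0.915, 0.002], [0.915, -0.403, -0.0], [0.0, 0.002, -1.0]]
ft_force: [12.3, -6.7, -29.0]
gripper_width: 0.0195
gripper_force: 50.0
```

>>> servo_tool(increments=[[[0,0.0182,-0.0059,0,0,0],[0,0.0372,-0.0039,0,0,0],[0,0.0538,0.0057,0,0,0],[0,0.065,0.0211,0,0,0],[0,0.069,0.0399,0,0,0]]])

```text
t: 39.15
tool_pos: [0.5406, -0.4005, 0.1086]
ee_rot: [[0.403, 0.915, -0.0], [0.915, -0.403, 0.0], [0.0, -0.0, -1.0]]
ft_force: [-16.2, 3.6, 2.1]
gripper_width: 0.0192
gripper_force: 50.0
```

```bash
python3 -c "
from h import *
handle()"
```

```text
handle lat 0.0467 z 0.1097 s 0.439
handle lat 0.0467 z 0.1098 s 0.445
tool lat 0.0468868584927545 [ 0.53998501 -0.40031965  0.10609563] [ 3.5 -5.7 -5.1]
```

Good; two more turns.

>>> servo_tool(increments=[[[0,-0.004,0.0187,0,0,0],[0,-0.0152,0.0342,0,0,0],[0,-0.0318,0.0437,0,0,0],[0,-0.0508,0.0457,0,0,0],[0,-0.069,0.0398,0,0,0]]])

```text
t: 39.83
tool_pos: [0.477, -0.3726, 0.0694]
ee_rot: [[0.403, 0.915, 0.002], [0.915, -0.403, -0.001], [0.0, 0.003, -1.0]]
ft_force: [8.5, -2.5, 10.6]
gripper_width: 0.0192
gripper_force: 50.0
```

>>> servo_tool(increments=[[[0,-0.0142,-0.0128,0,0,0],[0,-0.022,-0.0303,0,0,0],[0,-0.022,-0.0494,0,0,0],[0,-0.0142,-0.0669,0,0,0],[0,0,-0.0797,0,0,0]]])

```text
t: 40.45
tool_pos: [0.4777, -0.3729, 0.1505]
ee_rot: [[0.403, 0.915, 0.002], [0.915, -0.403, -0.001], [0.0, 0.002, -1.0]]
ft_force: [12.2, -5.6, -27.6]
gripper_width: 0.0192
gripper_force: 50.0
```

>>> servo_tool(increments=[[[0,0.0182,-0.0059,0,0,0],[0,0.0372,-0.0039,0,0,0],[0,0.0538,0.0057,0,0,0],[0,0.065,0.0211,0,0,0],[0,0.069,0.0399,0,0,0]]])

```text
t: 41.08
tool_pos: [0.5406, -0.4005, 0.1087]
ee_rot: [[0.403, 0.915, -0.0], [0.915, -0.403, 0.0], [0.0, -0.0, -1.0]]
ft_force: [-16.7, 3.0, 2.5]
gripper_width: 0.019
gripper_force: 50.0
```

>>> servo_tool(increments=[[[0,-0.004,0.0187,0,0,0],[0,-0.0152,0.0342,0,0,0],[0,-0.0318,0.0437,0,0,0],[0,-0.0508,0.0457,0,0,0],[0,-0.069,0.0398,0,0,0]]])

```text
t: 41.7
tool_pos: [0.4768, -0.3726, 0.0695]
ee_rot: [[0.403, 0.915, 0.002], [0.915, -0.403, -0.001], [0.0, 0.002, -1.0]]
ft_force: [8.3, -1.8, 10.1]
gripper_width: 0.019
gripper_force: 50.0
```

>>> servo_tool(increments=[[[0,-0.0142,-0.0128,0,0,0],[0,-0.022,-0.0303,0,0,0],[0,-0.022,-0.0494,0,0,0],[0,-0.0142,-0.0669,0,0,0],[0,0,-0.0797,0,0,0]]])

```text
t: 42.32
tool_pos: [0.478, -0.373, 0.1507]
ee_rot: [[0.403, 0.915, 0.002], [0.915, -0.403, -0.001], [0.0, 0.002, -1.0]]
ft_force: [12.4, -7.9, -31.7]
gripper_width: 0.0188
gripper_force: 50.0
```

>>> servo_tool(increments=[[[0,0.0182,-0.0059,0,0,0],[0,0.0372,-0.0039,0,0,0],[0,0.0538,0.0057,0,0,0],[0,0.065,0.0211,0,0,0],[0,0.069,0.0399,0,0,0]]])

```text
t: 42.95
tool_pos: [0.5406, -0.4005, 0.1088]
ee_rot: [[0.403, 0.915, -0.0], [0.915, -0.403, 0.001], [0.0, -0.001, -1.0]]
ft_force: [-17.1, 2.0, 2.3]
gripper_width: 0.0187
gripper_force: 50.0
```

```bash
cat >> h.py <<'E'
def prof(lo=.09,hi=.24):
    c=cam('top');P=cloud(c,300,430,140,215);q=P[:,:3]-X0;l=q@N;s=SH-q@D
    for k in np.arange(lo,hi,.003):
        m=(abs(l)<.01)&(abs(s-k)<.0015)
        if m.any(): print('%.3f:%.3f'%(k,np.median(P[m,2])),end=' ')
E
python3 -c "
from h import *
handle();prof()"
```

```text
handle lat 0.0467 z 0.1099 s 0.439
handle lat 0.0467 z 0.1096 s 0.445
tool lat 0.04692077073946887 [ 0.54001835 -0.40032811  0.10631276] [ 2.2 -5.6 -5.3]
0.090:0.134 0.093:0.135 0.096:0.135 0.099:0.132 0.102:0.129 0.105:0.130 0.108:0.133 0.111:0.132 0.114:0.132 0.117:0.129 0.120:0.132 0.123:0.129 0.126:0.131 0.129:0.130 0.132:0.129 0.135:0.129 0.138:0.129 0.141:0.126 0.144:0.138 0.147:0.139 0.150:0.141 0.153:0.140 0.156:0.138 0.159:0.138 0.162:0.142 0.165:0.139 0.168:0.139 0.171:0.137 0.174:0.140 0.177:0.137 0.180:0.141 0.183:0.138 0.186:0.139 0.189:0.137 0.192:0.140 0.195:0.137 0.198:0.139 0.201:0.141 0.204:0.138 0.207:0.139 0.210:0.137 0.213:0.140 0.216:0.142 0.219:0.137 0.222:0.138 0.225:0.149 0.228:0.152 0.231:0.154 0.234:0.151 0.237:0.151
```

>>> servo_tool(increments=[[[0,-0.004,0.0187,0,0,0],[0,-0.0152,0.0342,0,0,0],[0,-0.0318,0.0437,0,0,0],[0,-0.0508,0.0457,0,0,0],[0,-0.069,0.0398,0,0,0]]])

```text
t: 43.68
tool_pos: [0.4767, -0.3725, 0.0696]
ee_rot: [[0.403, 0.915, 0.002], [0.915, -0.403, -0.001], [0.0, 0.002, -1.0]]
ft_force: [7.0, -2.7, 9.7]
gripper_width: 0.0191
gripper_force: 50.0
```

>>> servo_tool(increments=[[[0,-0.0142,-0.0128,0,0,0],[0,-0.022,-0.0303,0,0,0],[0,-0.022,-0.0494,0,0,0],[0,-0.0142,-0.0669,0,0,0],[0,0,-0.0797,0,0,0]]])

```text
t: 44.3
tool_pos: [0.4779, -0.3729, 0.1507]
ee_rot: [[0.403, 0.915, 0.002], [0.915, -0.403, -0.001], [0.0, 0.002, -1.0]]
ft_force: [12.8, -6.6, -32.9]
gripper_width: 0.0192
gripper_force: 50.0
```

>>> servo_tool(increments=[[[0,0.0182,-0.0059,0,0,0],[0,0.0372,-0.0039,0,0,0],[0,0.0538,0.0057,0,0,0],[0,0.065,0.0211,0,0,0],[0,0.069,0.0399,0,0,0]]])

```text
t: 44.92
tool_pos: [0.5406, -0.4005, 0.1088]
ee_rot: [[0.403, 0.915, -0.0], [0.915, -0.403, 0.001], [0.0, -0.0, -1.0]]
ft_force: [-16.4, 2.6, 2.3]
gripper_width: 0.0191
gripper_force: 50.0
```

>>> servo_tool(increments=[[[0,-0.004,0.0187,0,0,0],[0,-0.0152,0.0342,0,0,0],[0,-0.0318,0.0437,0,0,0],[0,-0.0508,0.0457,0,0,0],[0,-0.069,0.0398,0,0,0]]])

```text
t: 45.55
tool_pos: [0.4767, -0.3725, 0.0695]
ee_rot: [[0.403, 0.915, 0.002], [0.915, -0.403, -0.001], [0.0, 0.002, -1.0]]
ft_force: [7.3, -2.6, 9.5]
gripper_width: 0.0189
gripper_force: 50.0
```

>>> servo_tool(increments=[[[0,-0.0142,-0.0128,0,0,0],[0,-0.022,-0.0303,0,0,0],[0,-0.022,-0.0494,0,0,0],[0,-0.0142,-0.0669,0,0,0],[0,0,-0.0797,0,0,0]]])

```text
t: 46.18
tool_pos: [0.4779, -0.373, 0.1507]
ee_rot: [[0.403, 0.915, 0.002], [0.915, -0.403, -0.001], [0.0, 0.002, -1.0]]
ft_force: [12.9, -6.8, -31.4]
gripper_width: 0.0193
gripper_force: 50.0
```

>>> servo_tool(increments=[[[0,0.005,-0.0026,0,0,0],[0,0.0116,-0.0047,0,0,0],[0,0.0116,-0.0047,0,0,0],[0,0.0116,-0.0047,0,0,0],[0,0.0116,-0.0047,0,0,0]]])

```text
t: 46.8
tool_pos: [0.4879, -0.3774, 0.1542]
ee_rot: [[0.403, 0.915, 0.002], [0.915, -0.403, -0.0], [0.0, 0.002, -1.0]]
ft_force: [3.0, -2.5, -6.6]
gripper_width: 0.0193
gripper_force: 50.0
```

```bash
python3 -c "
from h import *
handle();prof(.09,.12)
c=cam('top');cv2.imwrite('pics/t8.png',cv2.resize(c['img'][130:230,290:440],(780,520),interpolation=cv2.INTER_CUBIC))
"
```

```text
handle lat -0.0104 z 0.1554 s 0.440
handle lat -0.0104 z 0.1550 s 0.446
tool lat -0.010031787993403587 [ 0.48788014 -0.37741052  0.1542825 ] [ 2.3 -2.1 -6.4]
0.090:0.137 0.093:0.136 0.096:0.141 0.099:0.137 0.102:0.139 0.105:0.140 0.108:0.140 0.111:0.136 0.114:0.138 0.117:0.138
```

View pics/t8.png

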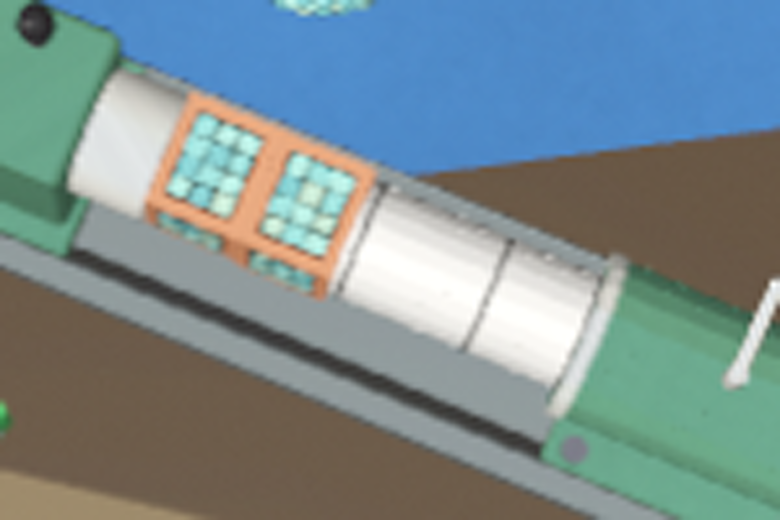

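>>> servo_tool(increments=[[[0,0,0,0,0,0],[0,0,0,0,0,0],[0,0,0,0,0,0],[0,0,-0.03,0,0,0],[0,0,-0.06,0,0,0]]], fingers=0.06)

```text
t: 47.58
tool_pos: [0.4876, -0.3772, 0.2148]
ee_rot: [[0.403, 0.915, 0.001], [0.915, -0.403, 0.0], [0.0, 0.001, -1.0]]
ft_force: [-0.4, -1.0, -0.2]
gripper_width: 0.0599
gripper_force: 0.0
```

>>> servo_tool(increments=[[[0,0,-0.04,0,0,0],[0,0,-0.08,0,0,0],[0,0,-0.1,0,0,0],[0,0,-0.1,0,0,0],[0,0,-0.1,0,0,0]]])

```text
t: 48.2
tool_pos: [0.4871, -0.3769, 0.3126]
ee_rot: [[0.403, 0.915, -0.0], [0.915, -0.403, 0.001], [0.001, -0.001, -1.0]]
ft_force: [-0.6, 1.0, 0.7]
gripper_width: 0.0601
gripper_force: 0.0
```

```bash
python3 -c "
from h import *
c=cam('wrist');o=observe();print(o['tool_pos'])
for s in (.44,.47,.49):
    u,v=proj(c,fx(-.0104,s,.165));
    for du in(-5,0,5):
        p=dep(c,u+du,v,1);print('lat %.4f z %.4f'%((p-X0)@N,p[2]-.01),end=' | ')
c=cam('top');cv2.imwrite('pics/t9.png',cv2.resize(c['img'][75:345,150:540],(780,540),interpolation=cv2.INTER_CUBIC))
"
```

```text
[ 0.48711934 -0.37692481  0.31242935]
lat -0.0150 z 0.1538 | lat -0.0106 z 0.1552 | lat -0.0063 z 0.1547 | lat -0.0151 z 0.1532 | lat -0.0106 z 0.1550 | lat -0.0061 z 0.1542 | lat -0.0151 z 0.1541 | lat -0.0105 z 0.1555 | lat -0.0060 z 0.1541 |
```

View pics/t9.png

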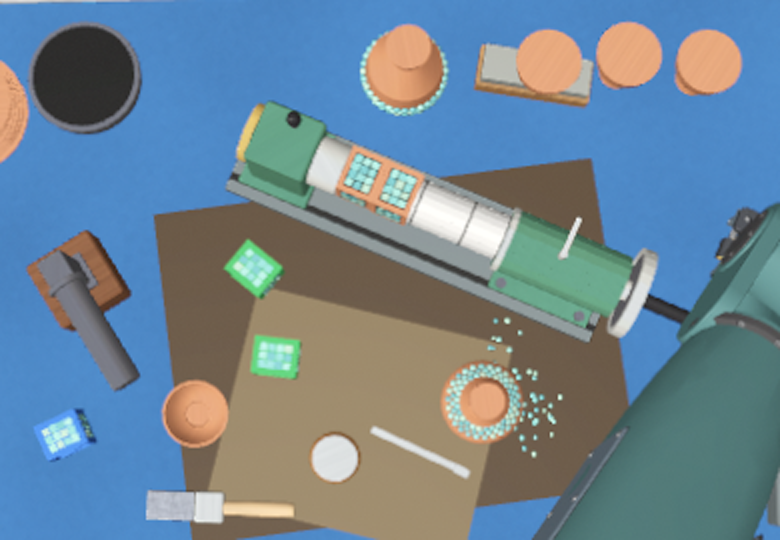

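The two sleeves sit tight against the shoulder with the quill closed up to them. The rear ring is at the barrel mouth, and the bowl and dish have not moved. Handing in.

```bash
python3 -c "
from bench import *
print(sign_off())"
```

```text
the job is handed in; nothing more can be done
None
```

I handed the job in: there were only two copper sleeves, both are now on the mandrel against the shoulder with no visible gap, the quill is wound out to its rear ring mark, and the bowl and dish were not touched.

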